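# Restock the wire-reel tray from the storage spindle

### The job

Fill every empty cell of the tray with a wire reel from the spindle: take the steel collar and the black brake ring off the spindle and set them aside, then slide reels up off it and lay one flat in each empty cell, leaving the reels already in the tray where they are. When the tray is full, put the brake ring and then the collar back on the spindle, each pushed fully home on top of whatever reel is left (or on the spindle's shoulder if none is). Leave the jar and the big tape roll beside them where they stand.

Things in the scene. Friction and masses are not known exactly. Their poses are not given: they have to be found in the camera images.
- stand: spindle stand, fixed, in a new place each time: grey base plate 100 x 100 x 12 mm, a round shoulder 34 mm across up to 32 mm above the bench, and an upright steel spindle 14 mm in diameter, its last 7 mm tapered, ending 100 mm above the bench. Origin: centre of the underside, z up along the spindle. At the start it carries from below four reels, the brake ring, the collar
- seat (a point): on the spindle's axis at the top of the shoulder, 32 mm above the bench: the underside of the lowest reel (or of the brake ring, if no reel is left) rests here. Home, the ring's origin is 5 or 17 mm above it (no reel or one reel left) and the collar's 14 mm above the ring's
- tray: grey tray, fixed, at a new place and yaw each time: 74 mm (x) by 350 mm (y), five cells of 64 x 64 mm in a row along its y, 69 mm apart, floor 4 mm thick; lips round and between the cells 5 mm thick and 10 mm above the bench, with a 36 mm wide finger notch at each cell on both long sides, so fingers should close along the tray's x. Origin: centre of the underside. One or two cells hold a reel
- mat: thin cork mat stuck to the bench, 85 mm (x) by 180 mm (y), 2 mm thick, origin at the centre of its underside: clear space on which the brake ring and the collar may be set aside
- brake_ring: black rubber-faced brake ring, outside diameter 40 mm, bore 18 mm, 10 mm high, 50 g, alike both ways up; origin: its centre, at mid-height
- collar: plain steel weight collar, outside diameter 32 mm, bore 18 mm, 18 mm high, 80 g, alike both ways up; origin: its centre, at mid-height, z along the bore. It sits on the brake ring
- cell_0 (a point): centre of cell 0's floor, 4 mm above the bench (cells counted along the tray's y); its x, y axes are the tray's
- cell_1 (a point): centre of cell 1's floor, 4 mm above the bench (cells counted along the tray's y); its x, y axes are the tray's
- cell_2 (a point): centre of cell 2's floor, 4 mm above the bench (cells counted along the tray's y); its x, y axes are the tray's
- cell_3 (a point): centre of cell 3's floor, 4 mm above the bench (cells counted along the tray's y); its x, y axes are the tray's
- cell_4 (a point): centre of cell 4's floor, 4 mm above the bench (cells counted along the tray's y); its x, y axes are the tray's
- reel_a: wire reel: a flat spool of fine steel wire with white plastic flanges, 56 mm across (up to 59 mm over its slightly faceted rim), 12 mm high, bore 18 mm right through, about 60 g. Alike both ways up. Origin: its centre, at mid-height; z along the bore. At the start it is the lowest one on the spindle
- reel_b: wire reel: a flat spool of fine steel wire with white plastic flanges, 56 mm across (up to 59 mm over its slightly faceted rim), 12 mm high, bore 18 mm right through, about 60 g. Alike both ways up. Origin: its centre, at mid-height; z along the bore. At the start it is the second from below one on the spindle
- reel_c: wire reel: a flat spool of fine steel wire with white plastic flanges, 56 mm across (up to 59 mm over its slightly faceted rim), 12 mm high, bore 18 mm right through, about 60 g. Alike both ways up. Origin: its centre, at mid-height; z along the bore. At the start it is the third from below one on the spindle
- reel_d: wire reel: a flat spool of fine steel wire with white plastic flanges, 56 mm across (up to 59 mm over its slightly faceted rim), 12 mm high, bore 18 mm right through, about 60 g. Alike both ways up. Origin: its centre, at mid-height; z along the bore. At the start it is the topmost one on the spindle
- stock_0: wire reel: a flat spool of fine steel wire with white plastic flanges, 56 mm across (up to 59 mm over its slightly faceted rim), 12 mm high, bore 18 mm right through, about 60 g. Alike both ways up. Origin: its centre, at mid-height; z along the bore. Already in cell 0 of the tray in some runs; absent in others, and then that cell is empty
- stock_1: wire reel: a flat spool of fine steel wire with white plastic flanges, 56 mm across (up to 59 mm over its slightly faceted rim), 12 mm high, bore 18 mm right through, about 60 g. Alike both ways up. Origin: its centre, at mid-height; z along the bore. Already in cell 1 of the tray in some runs; absent in others, and then that cell is empty
- stock_2: wire reel: a flat spool of fine steel wire with white plastic flanges, 56 mm across (up to 59 mm over its slightly faceted rim), 12 mm high, bore 18 mm right through, about 60 g. Alike both ways up. Origin: its centre, at mid-height; z along the bore. Already in cell 2 of the tray in some runs; absent in others, and then that cell is empty
- stock_3: wire reel: a flat spool of fine steel wire with white plastic flanges, 56 mm across (up to 59 mm over its slightly faceted rim), 12 mm high, bore 18 mm right through, about 60 g. Alike both ways up. Origin: its centre, at mid-height; z along the bore. Already in cell 3 of the tray in some runs; absent in others, and then that cell is empty
- stock_4: wire reel: a flat spool of fine steel wire with white plastic flanges, 56 mm across (up to 59 mm over its slightly faceted rim), 12 mm high, bore 18 mm right through, about 60 g. Alike both ways up. Origin: its centre, at mid-height; z along the bore. Already in cell 4 of the tray in some runs; absent in others, and then that cell is empty
- jar: bystander, loose, to be left alone: amber jar, 52 mm across, 55 mm high, standing beyond the tray
- tape_roll: bystander, loose, to be left alone: big paper tape roll lying flat, 84 mm across, 24 mm high: not a wire reel
Mind the look-alikes: they are no part of the job. Leave any turquoise look-alike of the reel_d alone.

How it is judged:
By the outcome, as a careful person would: the job done as asked, in the order asked, and still so for the second after the job is handed in, with the robot touching nothing.
Of stock_0, stock_1, stock_2, stock_3, stock_4 only 1 to 2 are there at a start; the rules pass over those that are not, and their reading is None.
At some moment in a run one of collar, brake_ring may be knocked a few centimetres aside while the robot is not near it.
Once in a run the grip may slacken for a moment while it holds something.
It also fails if it takes over 208 s, if anything falls off the work surface, if the arm or the gripper's body presses on something with over 40 N, if the wrist force passes 120 N, or if a joint passes its speed limit or range.

### The arm

A 6-joint arm with a two-finger parallel gripper is mounted at the origin on the work surface. World frame = base frame: x ahead of the robot, y to its left, z up, the work surface at z = 0. Lengths are in m, angles in degrees, forces in N, time in s.
With the tool pointing down it reaches from about 0.35 to 0.975 m from the base axis. Payload 17.4 kg.
Tool frame: the origin (TCP) lies midway between the tips of the shut fingers; the grasp point (between the pads) lies 19 mm behind it; z points along the fingers, y is the direction in which the jaws open and shut (so a half turn about z gives the same grasp; the last joint's range is limited). The gripper opens to 85 mm and grips with 20 to 120 N. Pads are 22 mm wide; open, the fingers measure 114 mm over their backs; the gripper's body (76 mm by 85 mm) begins 54 mm behind the grasp point. The pads swing forward as they close: fully open they stand 13 mm farther back than shut.
Start: joints at [-68.973, 6.646, 82.598, -0, 90.757, -2.166], TCP at [0.266, -0.62, 0.231] pointing down, gripper open.
Joint ranges: [-162.19, 162.19], [-47.58, 125.68], [4.15, 143.07], [-65.23, 245.23], [0.69, 171.88], [-170.13, 170.13]. Speed limits (degrees/s): [108.29, 108.29, 127.2, 180, 180, 180].

### API

Orientations are given as [roll, pitch, yaw] about the fixed x, y, z axes, in that order (R = Rz(yaw) Ry(pitch) Rx(roll)).
In Python, from workcell import state, read_camera, camera_params, hand_in gives the robot as it stands.
- The arm moves only by the tool servo_tool, never from a script. Its argument "motion" is a list that holds one entry, the list of rows, each a list of 4 numbers: the shift along the tool's x, y, z in mm, then the turn about the tool's z in rad. In form: [[[tx, ty, tz, yaw], ...]]. A call has 1 to 10 rows; each row is the pose to reach, as a shift and turn from the pose commanded when the call began, along the tool's axes at that moment; what a row does not reach only later rows make up. A row lasts 1/10 s, in which the tool goes at most 50 mm and 8.59 degrees, less where a joint would pass 70% of its speed; a pose out of reach is approached as far as the arm can. A call with a gripper value outside its range is refused whole. "fingers" is the closure, from -1 (fully open) to 1 (shut), set as the call begins (left out, the last holds). The fingers move at their own pace and stop on an object; "grip_force" is the grip in N (left out, the last holds). Time passes only in rows, so rows that repeat a pose let the fingers close. It gives the time, the measured TCP pose, the force and the opening at its end, in the units of the state.
- state(): the state, without advancing time (a new reading comes with each control period).
- read_camera(name): name is "scene" or "top"; returns the picture (384x512x3 uint8, red, green, blue); there is no depth.
- camera_params(name): a dict with "mtx" (3x3 intrinsics, pixels), "world_from_camera" (4x4, takes a point from camera to world coordinates). Camera axes: x right, y down, z forward; pixel columns grow to the right and rows downward; lengths in m; the calibration is good to about 2 mm. A picture is of the moment at which its call begins. camera_params takes no time and is no camera call.
- hand_in(): hands the job in, once; it reports no verdict.
The state is a dict: "t": time; "joint_pos": joint angles; "joint_velocities": joint speeds; "tau": joint torques, N m; "tcp_pos": TCP position; "orientation": TCP orientation; "contact_force": force on the tool from outside, world axes, zero at the start; "torque": the same for the moment, N m; "finger_gap": opening from 0.0 (shut) to 1.0 (fully open).
Only numpy, scipy, OpenCV 4.12 (cv2) and the standard library are available. Lean on these libraries where they do the work, as an engineer would, in place of code of your own. Each camera call takes 0.05 s, during which the arm holds its last target.

## Working session

There is one attempt and no reset: what is moved stays moved. The work goes in short steps, Python scripts to look and compute and a tool call to move; the robot and the scene stay as the last step left them, time stands still between calls to the robot, and variables do not carry over. Pictures are saved under pics/ and viewed, and the job is handed in when it is done.

Besides the shell and the picture viewer there is one more tool, called after "Request:" as name(argument=value, ...) on one line, values as JSON. servo_tool: Moves the arm, as the interface text tells. Its arguments: {"type":"object","properties":{"motion":{"type":"array"},"fingers":{"type":"number"},"grip_force":{"type":"number"}},"required":["motion"]}

```bash
mkdir -p pics
python3 - <<'E'
from workcell import *
import cv2
for n in ("scene","top"):
    im=read_camera(n); cv2.imwrite(f"pics/{n}0.png",cv2.resize(im[:,:,::-1],(800,600),interpolation=cv2.INTER_CUBIC))
    cv2.imwrite(f"pics/{n}0raw.png",im[:,:,::-1])
    p=camera_params(n);print(n,p["mtx"],p["world_from_camera"])
print(state())
E
```

```text
scene [[485.50758247   0.         260.67871407]
 [  0.         485.50758247 185.46600794]
 [  0.           0.           1.        ]] [[ 0.0588094   0.68851093 -0.72283757  1.33079838]
 [ 0.99822671 -0.0472428   0.03621551 -0.09856342]
 [-0.0092141  -0.72368557 -0.69006832  0.85899091]
 [ 0.          0.          0.          1.        ]]
top [[407.18083289   0.         253.02709732]
 [  0.         407.18083289 190.72443712]
 [  0.           0.           1.        ]] [[-0.02299784 -0.99748174  0.06709159  0.41720816]
 [-0.99967117  0.02218313 -0.01286308 -0.05489773]
 [ 0.01134239 -0.06736535 -0.9976639   1.30637029]
 [ 0.          0.          0.          1.        ]]
{'t': 0.1, 'joint_pos': array([-6.89740600e+01,  6.67344774e+00,  8.26307854e+01,  3.09813606e-04,
        9.07549098e+01, -2.16647224e+00]), 'joint_velocities': array([-0.0041646 ,  0.00480447, -0.11316607,  0.11014106, -0.0326216 ,
       -0.04987138]), 'tau': array([ 2.20541297e-03, -7.33664489e+01, -6.33790541e+01, -9.48104741e-06,
        5.27855853e-03,  5.53802670e-05]), 'tcp_pos': array([ 0.26575966, -0.62031535,  0.23062389]), 'orientation': array([-1.79940911e+02, -2.54535329e-03,  2.31924149e+01]), 'contact_force': array([-0.31596429,  0.07259864,  0.25581162]), 'torque': array([-0.04896836,  0.03690394, -0.01271942]), 'finger_gap': 0.9990194103202069}
```

View pics/scene0.png

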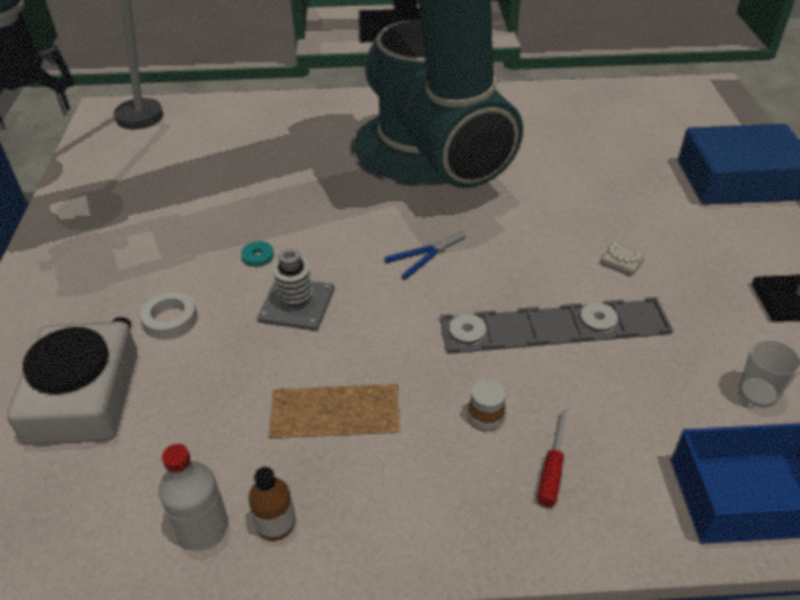

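View pics/top0.png

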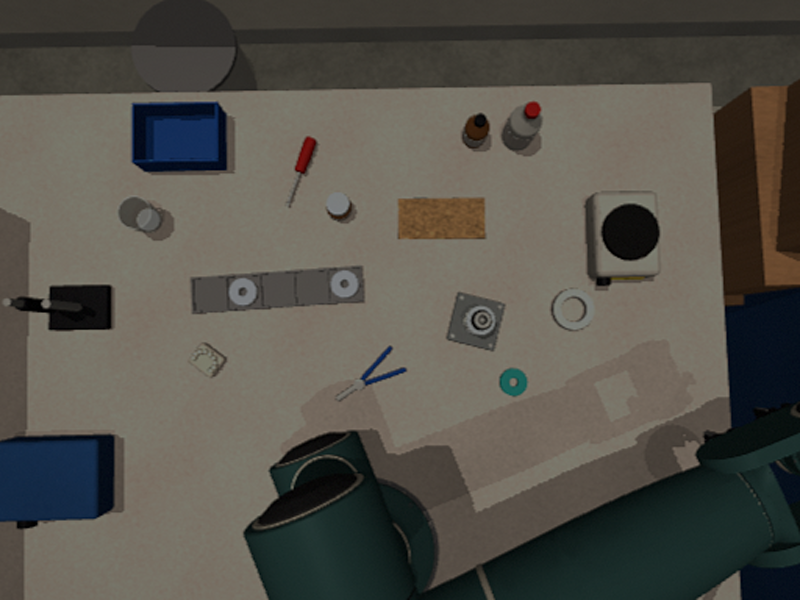

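The top view shows two stock reels at (243,291) and (344,284), so three of the five cells are empty. The stand is at (476,321), the mat at (441,218), the tape roll at (573,309) and the turquoise look-alike at (513,381). Next I'll enlarge the crops and measure.

```bash
cat > h.py <<'E'
from workcell import *
import cv2, numpy as np
def unproj(n,u,v,z):
    p=camera_params(n);W=np.array(p["world_from_camera"]);K=np.array(p["mtx"])
    d=W[:3,:3]@np.linalg.inv(K)@np.array([u,v,1.]);o=W[:3,3]
    return o+d*(z-o[2])/d[2]
def proj(n,P):
    p=camera_params(n);W=np.array(p["world_from_camera"]);K=np.array(p["mtx"])
    c=W[:3,:3].T@(np.asarray(P,float)-W[:3,3]);q=K@c;return q[:2]/q[2]
def crop(im,x0,y0,w,h,s,fn):
    cv2.imwrite(fn,cv2.resize(im[y0:y0+h,x0:x0+w],None,fx=s,fy=s,interpolation=cv2.INTER_CUBIC))
def bright(im,g=1.8): return np.clip(im.astype(float)*g,0,255).astype(np.uint8)
E
python3 - <<'E'
from h import *
t=bright(cv2.imread("pics/top0raw.png"));s=bright(cv2.imread("pics/scene0raw.png"))
crop(t,115,160,130,50,6,"pics/c1.png")
crop(t,270,175,70,60,8,"pics/c2.png")
crop(s,145,145,90,75,8,"pics/c3.png")
crop(s,270,180,170,60,4.5,"pics/c4.png")
E
```

```text
(no output)
```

View pics/c1.png

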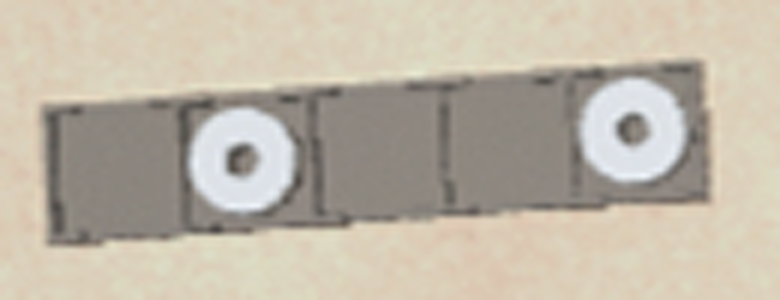

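View pics/c2.png

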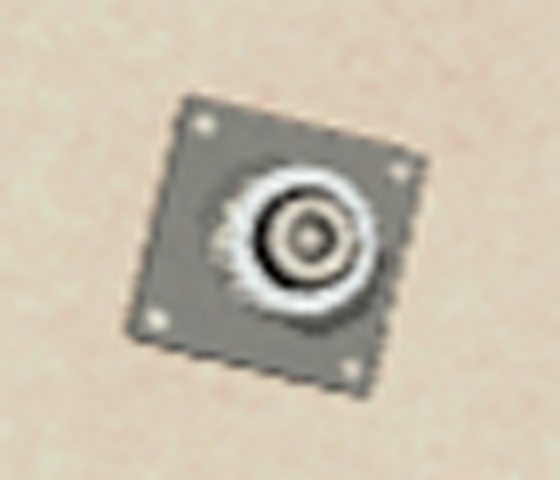

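View pics/c3.png

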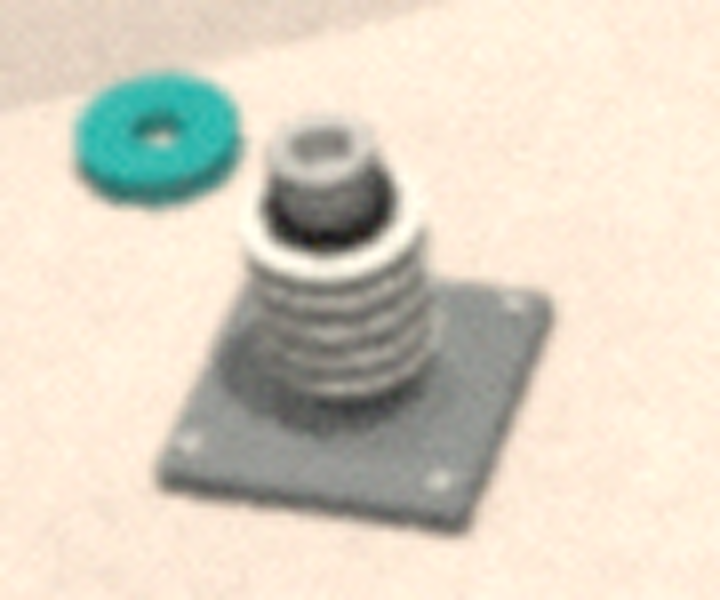

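View pics/c4.png

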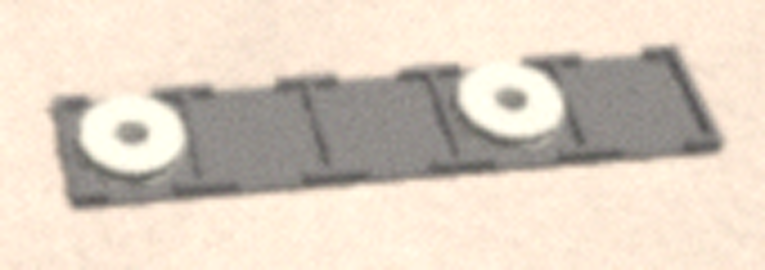

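Run:
```python
from h import *
np.set_printoptions(precision=4,suppress=True)
def uc(pts,s,x0,y0): return [((U+.5)/s-.5+x0,(V+.5)/s-.5+y0) for U,V in pts]
def pr(n,l,z):
    a=np.array([unproj(n,u,v,z) for u,v in l]);print(n,a[:,:2].tolist(),a.mean(0));return a
pr("top",uc([(205,123),(400,172),(350,368),(157,318)],8,270,175),.012)
pr("top",uc([(188,95),(427,157),(368,398),(128,335)],8,270,175),.012)
pr("top",uc([(311,237)],8,270,175),.108)
pr("scene",uc([(190,443),(515,303)],8,145,145),.012)
pr("scene",uc([(321,145)],8,145,145),.108)
a=pr("top",uc([(42,105),(703,60),(710,200),(50,243)],6,115,160),.010)
b=pr("scene",uc([(55,100),(678,48),(720,150),(75,205)],4.5,270,180),.010)
for c in (a,b):
  for i in range(4):
    d=c[(i+1)%4]-c[i];print(np.linalg.norm(d),np.degrees(np.arctan2(d[1],d[0])))
pr("top",uc([(242,160),(633,130)],6,115,160),.016)
pr("scene",uc([(511,99),(132,133)],4.5,270,180),.016)
# mat
t=cv2.imread("pics/top0raw.png").astype(int)
m=((t[:,:,2]-t[:,:,0])>45)&(t[:,:,2]>90)
m=m.astype(np.uint8);m[:120]=0;m[160:]=0
q=cv2.minAreaRect(cv2.findNonZero(m[:, :330]));print(q)
pr("top",[q[0]],.002)
```

```text
top [[0.5037777399415466, -0.20613130120315126], [0.48247490341335725, -0.28336337494540187], [0.405041324752925, -0.26082930110196306], [0.4266064001566124, -0.18472238527160922]] [ 0.4545 -0.2338  0.012 ]
top [[0.5151232867249986, -0.19967702407569504], [0.48822122213757413, -0.29435384561705197], [0.3930107112897384, -0.2675900884214145], [0.42013564209908555, -0.17300606473203278]] [ 0.4541 -0.2337  0.012 ]
top [[0.4543964920611224, -0.23275159935620043]] [ 0.4544 -0.2328  0.108 ]
scene [[0.479491606001458, -0.2836212148187779], [0.4233952008561116, -0.1850132148961054]] [ 0.4514 -0.2343  0.012 ]
scene [[0.45400002171109033, -0.23370555085590042]] [ 0.454  -0.2337  0.108 ]
top [[0.557259215095308, 0.3461862790888576], [0.573700714362294, -0.005085976420450514], [0.4988095245358655, -0.007345078186488045], [0.4837999282958613, 0.34206742267742385]] [0.5284 0.169  0.01  ]
scene [[0.5029499208604618, -0.005789072917311233], [0.4861573134150081, 0.3426092437831286], [0.5637034217841466, 0.3418406066836023], [0.5795271278806533, -0.002326586572898748]] [0.5331 0.1691 0.01  ]
0.351656821899907 -87.32019399500595
0.07492525511739986 -178.27218984402126
0.3497347333898382 92.45972347559258
0.07357466816249573 3.20920957252948
0.34880277915251345 92.75948947820378
0.07754991764140651 -0.5678972230216496
0.34453076290613927 -87.36757724218646
0.07665544629508406 -177.41109880300795
top [[0.5251125276171522, 0.23910368978624819], [0.5364874929454037, 0.03246455005317045]] [0.5308 0.1358 0.016 ]
scene [[0.5246983513300862, 0.23851784841973206], [0.5360219512570995, 0.03214256476246266]] [0.5304 0.1353 0.016 ]
((282.0, 139.5), (25.0, 54.0), 90.0)
top [[0.6691935336050066, -0.16942845385903332]] [ 0.6692 -0.1694  0.002 ]
```

Both cameras agree: spindle at about (0.454, -0.2335), tray centre at about (0.5286, 0.1695) with yaw about 2.7°, and mat at (0.669, -0.169). The empty cells are at offsets +2, 0 and -1 from the tray centre. The parts on the spindle are the grey stand's own stack. The turquoise disc lies loose on the bench and I'll leave it alone. Next I'll move above the spindle.

```bash
cat >> h.py <<'E'
from scipy.spatial.transform import Rotation as Ro
def go(x,y,z,yaw):
    s=state();R=Ro.from_euler('xyz',s['orientation'],degrees=True).as_matrix()
    d=R.T@(np.array([x,y,z])-s['tcp_pos'])*1000
    dy=(yaw-s['orientation'][2]+180)%360-180
    print('t',round(s['t'],2),'tool mm',d.round(1),'turn rad',round(-np.radians(dy),4),'F',s['contact_force'].round(1),'gap',round(s['finger_gap'],3),'ori',s['orientation'].round(2))
SP=(0.4543,-0.2335); YAW=92.7
E
python3 -c "
from h import *
go(*SP,.20,YAW)"
```

```text
t 0.1 tool mm [ 325.6 -281.3   30.9] turn rad -1.2131 F [-0.3  0.1  0.3] gap 0.999 ori [-179.94   -0.     23.19]
```

Request:
servo_tool(motion=[[[40,-35,4,-0.12],[80,-70,8,-0.25],[120,-105,12,-0.38],[160,-140,16,-0.52],[200,-175,20,-0.66],[240,-210,24,-0.8],[280,-245,28,-0.93],[325.6,-281.3,31,-1.07],[325.6,-281.3,31,-1.213],[325.6,-281.3,31,-1.213]]], fingers=-1, grip_force=50)

```text
t: 1.1
tcp_pos: [0.4554, -0.2306, 0.1999]
orientation: [-180.0, -0.0, 93.2]
contact_force: [0.1, -1.1, 0.4]
finger_gap: 1.0
```

```bash
python3 -c "
from h import *
go(*SP,.093,YAW);print(state()['tcp_pos'],state()['joint_pos'])
im=read_camera('scene')[:,:,::-1];crop(bright(im),110,100,150,130,5,'pics/p1.png')"
```

```text
t 1.1 tool mm [ -2.9  -1.3 106.9] turn rad 0.0086 F [ 0.1 -1.1  0.4] gap 1.0 ori [-1.800e+02 -5.000e-02  9.319e+01]
[ 0.45542718 -0.23059973  0.19989172] [-2.97402400e+01 -1.36415870e+01  1.04875640e+02  3.90142037e-02
  8.87957766e+01 -3.29332689e+01]
```

View pics/p1.png

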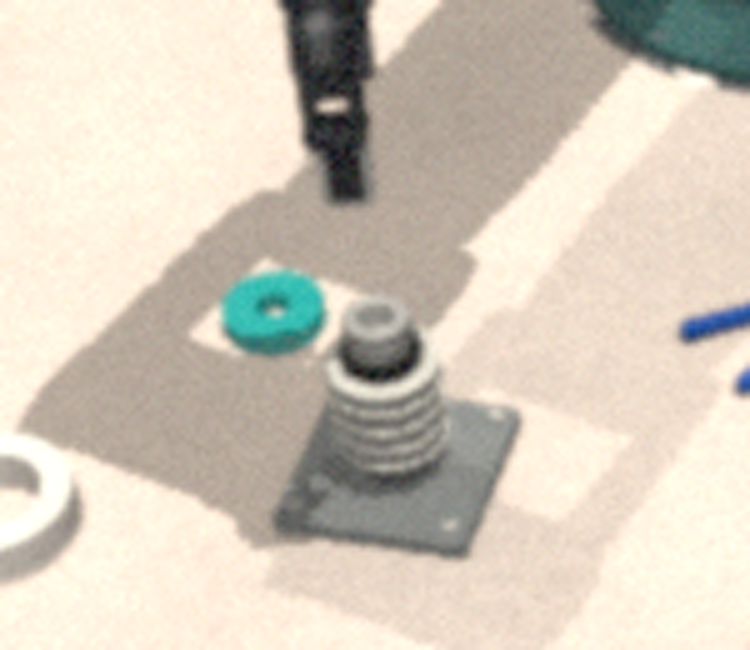

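Request:
servo_tool(motion=[[[-0.5,-0.5,30,0.008],[-0.5,-0.5,55,0.008],[-0.5,-0.5,60,0.008],[-0.5,-0.5,60,0.008]]])

```text
t: 1.55
tcp_pos: [0.4533, -0.2347, 0.14]
orientation: [-179.9, -0.0, 92.1]
contact_force: [0.0, -0.7, 0.8]
finger_gap: 0.998
```

```bash
python3 -c "
from h import *
go(*SP,.093,YAW)
print(proj('scene',(*SP,.108)), proj('scene',(*SP,.153)))
for n in ('scene','top'):
  im=read_camera(n)[:,:,::-1];u=proj(n,(*SP,.12)).astype(int);crop(bright(im),u[0]-50,u[1]-40,100,80,7,f'pics/p2{n}.png')"
```

```text
t 1.55 tool mm [ 1.2  1.1 47. ] turn rad -0.01 F [ 0.  -0.7  0.8] gap 0.998 ori [-1.7993e+02 -4.0000e-02  9.2130e+01]
[184.76795303 162.76666166] [182.47504163 147.9656692 ]
```

View pics/p2scene.png

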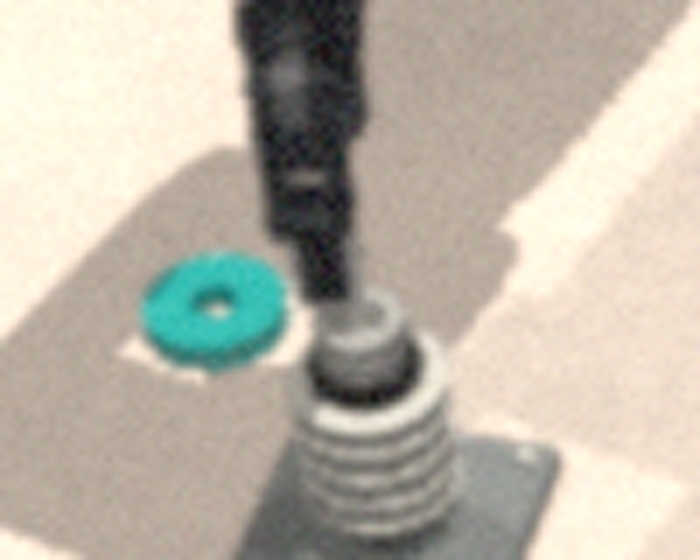

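View pics/p2top.png

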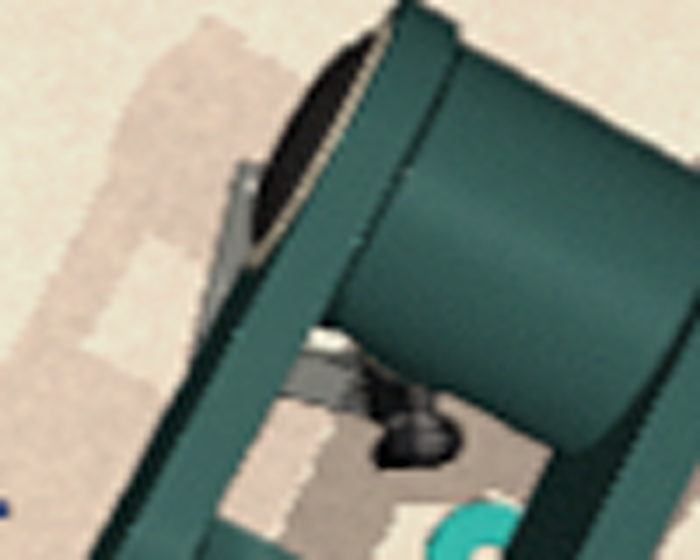

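```bash
python3 -c "
from h import *
u=proj('scene',(*SP,.12)).astype(int)
for P in [(.497,-.2347,.153),(.41,-.2347,.153),(.4543,-.2335,.108)]: print((proj('scene',P)-u+[50,40])*7)
go(*SP,.093,YAW)"
```

```text
[327.84378303 294.55101024]
[343.31590185 126.93245848]
[355.37567122 313.36663164]
t 1.65 tool mm [ 1.4  0.2 48.7] turn rad -0.0093 F [-0.1  0.3  0.1] gap 0.999 ori [1.7994e+02 5.0000e-02 9.2170e+01]
```

Request:
servo_tool(motion=[[[0.5,0.5,20,-0.005],[0.5,0.5,40,-0.005],[0.5,0.5,48,-0.005],[0.5,0.5,48,-0.005]]])

```text
t: 2.05
tcp_pos: [0.4542, -0.2338, 0.0924]
orientation: [-180.0, -0.0, 92.5]
contact_force: [0.1, 0.6, -0.1]
finger_gap: 0.999
```

Request:
servo_tool(motion=[[[0,0,0,0],[0,0,0,0],[0,0,0,0],[0,0,0,0],[0,0,0,0],[0,0,0,0],[0,0,0,0],[0,0,0,0]]], fingers=1, grip_force=50)

```text
t: 2.85
tcp_pos: [0.4546, -0.2339, 0.0933]
orientation: [180.0, 0.0, 92.5]
contact_force: [-1.9, 1.1, 6.6]
finger_gap: 0.348
```

Request:
servo_tool(motion=[[[0,0,-10,0],[0,0,-25,0],[0,0,-40,0],[0,0,-50,0],[0,0,-50,0]]])

```text
t: 3.35
tcp_pos: [0.455, -0.234, 0.1445]
orientation: [179.9, 0.1, 92.5]
contact_force: [0.2, 0.1, -1.4]
finger_gap: 0.351
```

```bash
python3 -c "
from h import *
go(0.669,-0.125,.12,YAW)
im=read_camera('scene')[:,:,::-1];u=proj('scene',(*SP,.12)).astype(int);crop(bright(im),u[0]-50,u[1]-40,100,80,7,f'pics/p3.png')"
```

```text
t 3.35 tool mm [ 99.6 218.5  24.9] turn rad -0.0032 F [ 0.2  0.1 -1.4] gap 0.351 ori [1.7986e+02 9.0000e-02 9.2520e+01]
```

View pics/p3.png

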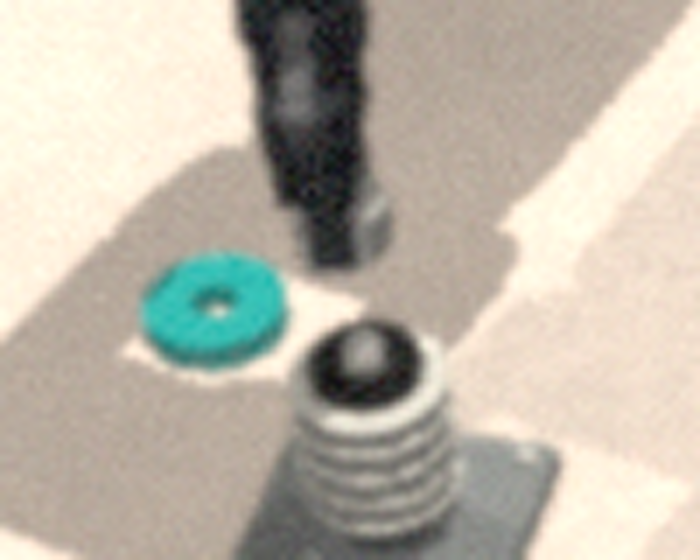

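The collar is held and the ring is exposed. The collar sits about 3 mm towards +y in the grip. I'll use this view to refine the spindle's y.

```bash
python3 -c "
from h import *
u0=proj('scene',(*SP,.12)).astype(int)
f=lambda U,V:((U+.5)/7-.5+u0[0]-50,(V+.5)/7-.5+u0[1]-40)
print(unproj('scene',*f(366,347),.098)) # spindle tip approx
print(unproj('scene',*f(364,366),.09)) # ring top centre
print(unproj('scene',*f(368,370),.08)) # reel top
print((proj('scene',(*SP,.1))-u0+[50,40])*7)
"
```

```text
[ 0.45870991 -0.23185696  0.098     ]
[ 0.45930193 -0.23342447  0.09      ]
[ 0.4501404  -0.23369263  0.08      ]
[358.13851666 331.20109946]
```

Request:
servo_tool(motion=[[[15,30,0,0],[30,65,5,0],[48,105,10,0],[66,145,15,0],[82,180,20,0],[95,208,25,0],[99.6,218.5,25,0],[99.6,218.5,25,0],[99.6,218.5,65,0],[99.6,218.5,90,0]]])

```text
t: 4.4
tcp_pos: [0.6669, -0.1251, 0.0507]
orientation: [-180.0, 0.0, 92.5]
contact_force: [0.1, -0.1, -1.7]
finger_gap: 0.356
```

```bash
python3 -c "
from h import *
go(0.669,-0.125,.0055,YAW)
im=read_camera('scene')[:,:,::-1];u=proj('scene',(.669,-.125,.04)).astype(int);crop(bright(im),u[0]-50,u[1]-40,100,80,7,f'pics/p4.png')"
```

```text
t 4.4 tool mm [ 0.1  2.1 45.2] turn rad -0.0037 F [ 0.1 -0.1 -1.7] gap 0.356 ori [-179.95    0.     92.49]
```

View pics/p4.png

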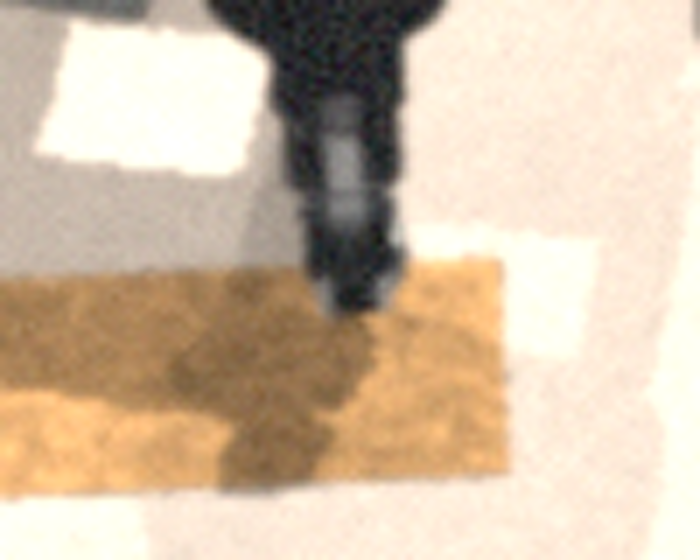

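Request:
servo_tool(motion=[[[0,2,20,0],[0,2,36,0],[0,2,41,0],[0,2,43,0],[0,2,44.5,0],[0,2,45.5,0],[0,2,45.5,0]]])

```text
t: 5.15
tcp_pos: [0.6705, -0.1245, 0.0073]
orientation: [180.0, 0.0, 92.5]
contact_force: [0.2, 0.5, -1.9]
finger_gap: 0.348
```

Request:
servo_tool(motion=[[[0,0,1,0],[0,0,1,0]]])

```text
t: 5.35
tcp_pos: [0.6703, -0.1245, 0.0059]
orientation: [180.0, 0.0, 92.5]
contact_force: [0.0, 0.1, -0.2]
finger_gap: 0.355
```

Request:
servo_tool(motion=[[[0,0,1,0],[0,0,1,0]]])

```text
t: 5.55
tcp_pos: [0.6704, -0.1244, 0.0053]
orientation: [180.0, 0.0, 92.5]
contact_force: [-3.1, 1.0, 4.4]
finger_gap: 0.353
```

Contact. Now release.

Request:
servo_tool(motion=[[[0,0,0,0],[0,0,0,0],[0,0,0,0],[0,0,0,0],[0,0,0,0],[0,0,-20,0],[0,0,-50,0],[0,0,-90,0],[0,0,-120,0],[0,0,-120,0]]], fingers=-1)

```text
t: 6.55
tcp_pos: [0.672, -0.1248, 0.1302]
orientation: [179.6, 0.1, 92.5]
contact_force: [0.4, -0.3, 0.0]
finger_gap: 1.006
```

```bash
python3 -c "
from h import *
go(.4545,-.2328,.14,YAW)
for n in ('scene','top'):
  im=read_camera(n)[:,:,::-1];cv2.imwrite(f'pics/r5{n}.png',im);cv2.imwrite(f'pics/p5{n}.png',cv2.resize(bright(im),(800,600)))"
```

```text
t 6.55 tool mm [ -98.3 -221.9  -11.1] turn rad -0.0031 F [ 0.4 -0.3  0. ] gap 1.006 ori [1.7962e+02 1.0000e-01 9.2520e+01]
```

View pics/p5scene.png

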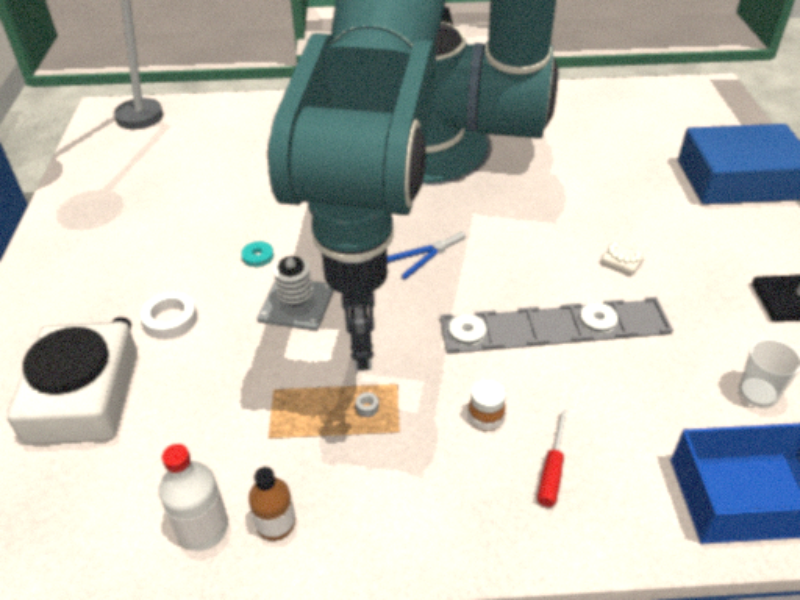

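View pics/p5top.png

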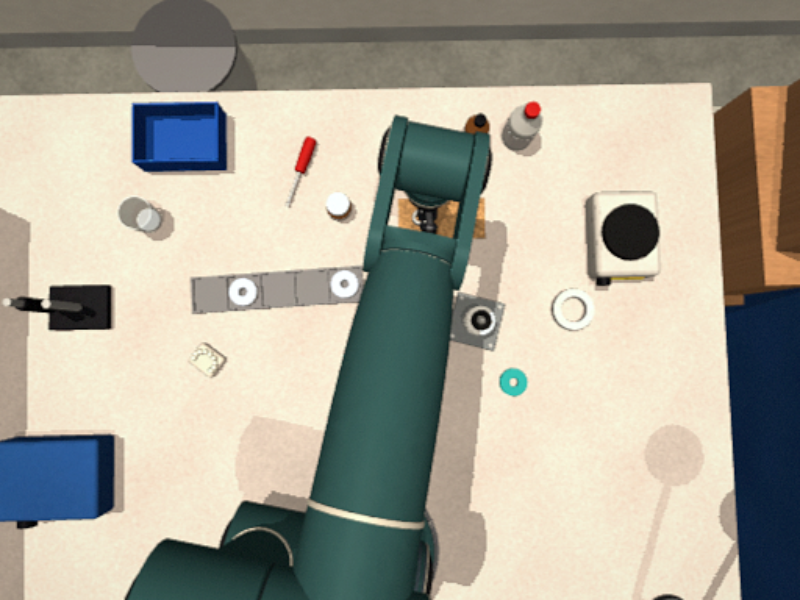

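The collar stands on the mat at scene (367,403), and the stack is clear in both views. I'll refine the spindle axis from these.

```bash
python3 -c "
from h import *
t=cv2.imread('pics/r5top.png');s=cv2.imread('pics/r5scene.png')
crop(bright(t),285,185,45,45,10,'pics/a.png');crop(bright(s),165,155,45,45,10,'pics/b.png')
cv2.imwrite('pics/c5.png',np.hstack([cv2.imread('pics/a.png'),cv2.imread('pics/b.png')][:2])[:560])"
```

```text
(no output)
```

View pics/c5.png

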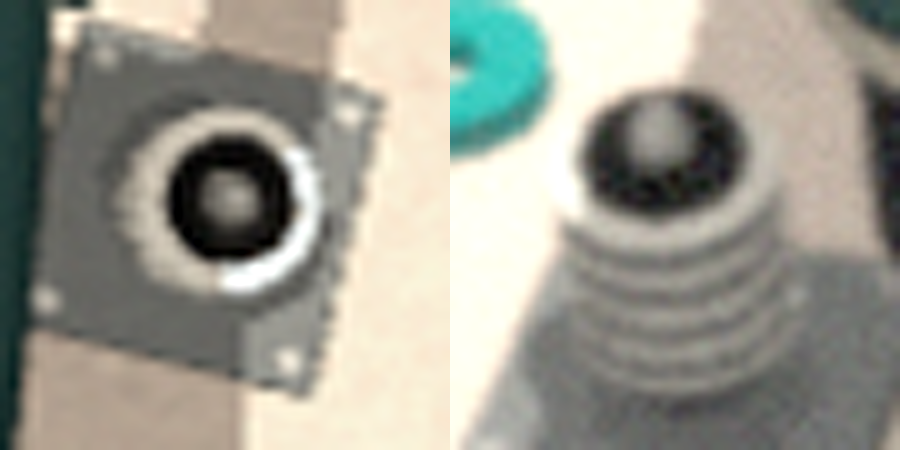

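```bash
python3 -c "
from h import *
f=lambda U,V,x,y:((U+.5)/10-.5+x,(V+.5)/10-.5+y)
print('tip',unproj('top',*f(236,196,285,185),.1),'ring',unproj('top',*f(231,198,285,185),.09))
print('tip',unproj('scene',*f(210,133,165,155),.097),'ringtopy',unproj('scene',*f(212,145,165,155),.09))
go(.4545,-.2330,.14,YAW)
"
```

```text
tip [ 0.45477531 -0.23308813  0.1       ] ring [ 0.45452243 -0.23304792  0.09      ]
tip [ 0.46005663 -0.23262653  0.097     ] ringtopy [ 0.4564275  -0.23315205  0.09      ]
t 6.65 tool mm [ -98.9 -220.4  -15. ] turn rad -0.0031 F [-0.4 -0.  -0.4] gap 0.999 ori [1.7994e+02 2.0000e-02 9.2520e+01]
```

Request:
servo_tool(motion=[[[-10,-22,-20,0],[-30,-67,-20,0],[-50,-112,-20,0],[-70,-157,-20,0],[-88,-197,-20,0],[-98.8,-220.4,-18,0],[-98.8,-220.4,-15,0],[-98.8,-220.4,-15,0],[-98.8,-220.4,-15,0]]])

```text
t: 7.55
tcp_pos: [0.4548, -0.2324, 0.139]
orientation: [-179.9, -0.0, 92.5]
contact_force: [0.8, -0.2, -0.6]
finger_gap: 0.998
```

```bash
python3 -c "
from h import *
go(.4548,-.2331,.0805,YAW)"
```

```text
t 7.55 tool mm [-0.7  0.1 58.5] turn rad -0.0027 F [ 0.8 -0.2 -0.6] gap 0.998 ori [-1.7995e+02 -5.0000e-02  9.2540e+01]
```

Request:
servo_tool(motion=[[[-0.7,0,20,0],[-0.7,0,42,0],[-0.7,0,56,0],[-0.7,0,57.5,0],[-0.7,0,57.5,0]]])

```text
t: 8.05
tcp_pos: [0.4548, -0.2334, 0.0824]
orientation: [-180.0, -0.0, 92.5]
contact_force: [-0.2, -0.4, 0.4]
finger_gap: 1.0
```

Request:
servo_tool(motion=[[[0,0,0,0],[0,0,0,0],[0,0,0,0],[0,0,0,0],[0,0,0,0],[0,0,0,0],[0,0,0,0],[0,0,0,0]]], fingers=1, grip_force=50)

```text
t: 8.85
tcp_pos: [0.4547, -0.2338, 0.0834]
orientation: [179.9, 0.0, 92.5]
contact_force: [-2.9, 0.2, 7.8]
finger_gap: 0.428
```

Request:
servo_tool(motion=[[[0,0,-8,0],[0,0,-22,0],[0,0,-38,0],[0,0,-50,0],[0,0,-55,0],[0,0,-55,0]]])

```text
t: 9.45
tcp_pos: [0.4547, -0.2337, 0.1384]
orientation: [179.9, 0.0, 92.5]
contact_force: [-0.8, 0.3, -0.6]
finger_gap: 0.43
```

```bash
python3 -c "
from h import *
go(.669,-.215,.10,YAW)
im=read_camera('scene')[:,:,::-1];u=proj('scene',(*SP,.12)).astype(int);crop(bright(im),u[0]-50,u[1]-40,100,80,7,f'pics/p6.png')"
```

```text
t 9.45 tool mm [  9.3 214.8  38.6] turn rad -0.0031 F [-0.8  0.3 -0.6] gap 0.43 ori [1.7993e+02 4.0000e-02 9.2520e+01]
```

View pics/p6.png

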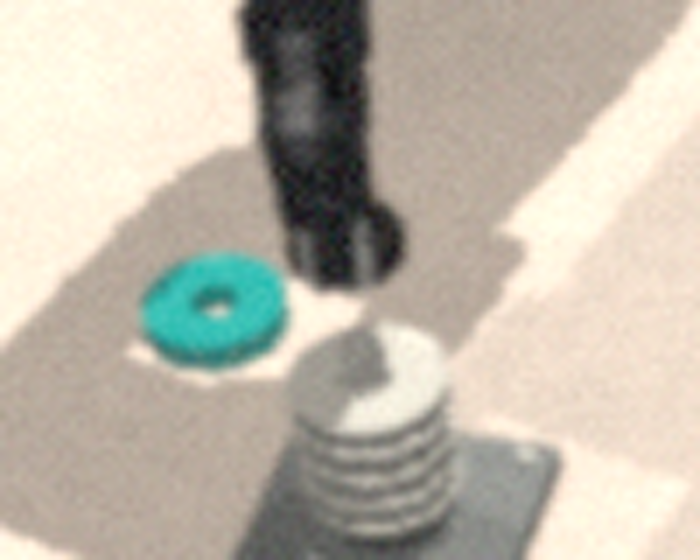

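Request:
servo_tool(motion=[[[0,20,-5,0],[2,55,-5,0],[4,95,0,0],[6,135,10,0],[8,170,20,0],[9.3,200,35,0],[9.3,214.5,60,0],[9.3,214.5,90,0],[9.3,214.5,110,0],[9.3,214.5,120,0]]])

```text
t: 10.5
tcp_pos: [0.6671, -0.2143, 0.0138]
orientation: [-179.8, -0.1, 92.5]
contact_force: [0.6, 0.1, -0.4]
finger_gap: 0.429
```

Request:
servo_tool(motion=[[[0,0,4,0],[0,0,6,0],[0,0,6,0]]])

```text
t: 10.8
tcp_pos: [0.6686, -0.215, 0.0122]
orientation: [179.9, 0.0, 92.5]
contact_force: [0.2, -1.0, -0.2]
finger_gap: 0.428
```

Request:
servo_tool(motion=[[[0,0,3,0],[0,0,5,0],[0,0,6,0],[0,0,6.5,0],[0,0,6.5,0]]])

```text
t: 11.3
tcp_pos: [0.6684, -0.2149, 0.0055]
orientation: [180.0, 0.0, 92.5]
contact_force: [-2.9, 2.0, 5.5]
finger_gap: 0.433
```

Request:
servo_tool(motion=[[[0,0,1,0],[0,0,1,0]]])

```text
t: 11.5
tcp_pos: [0.6685, -0.2149, 0.0054]
orientation: [180.0, 0.0, 92.5]
contact_force: [-7.2, 2.0, 13.4]
finger_gap: 0.429
```

Request:
servo_tool(motion=[[[0,0,-1,0],[0,0,-1,0],[0,0,-1,0],[0,0,-1,0],[0,0,-1,0],[0,0,-20,0],[0,0,-50,0],[0,0,-90,0],[0,0,-125,0],[0,0,-130,0]]], fingers=-1)

```text
t: 12.5
tcp_pos: [0.67, -0.2154, 0.1411]
orientation: [179.6, 0.2, 92.5]
contact_force: [0.2, -0.7, 1.0]
finger_gap: 0.996
```

```bash
python3 -c "
from h import *
go(.4548,-.2331,.135,YAW)
for n in ('scene','top'):
  im=read_camera(n)[:,:,::-1];cv2.imwrite(f'pics/r7{n}.png',im)
  x,y=(130,140) if n=='scene' else (240,115)
  crop(bright(im),x,y,150,150,4,f'pics/p7{n}.png')
cv2.imwrite('pics/p7.png',np.hstack([cv2.imread('pics/p7scene.png'),cv2.imread('pics/p7top.png')])[:, :].copy())
cv2.imwrite('pics/p7.png',cv2.resize(cv2.imread('pics/p7.png'),(800,400)))"
```

```text
t 12.5 tool mm [  -8.2 -215.8    4.5] turn rad -0.0031 F [ 0.2 -0.7  1. ] gap 0.996 ori [1.7958e+02 1.7000e-01 9.2520e+01]
```

View pics/p7.png

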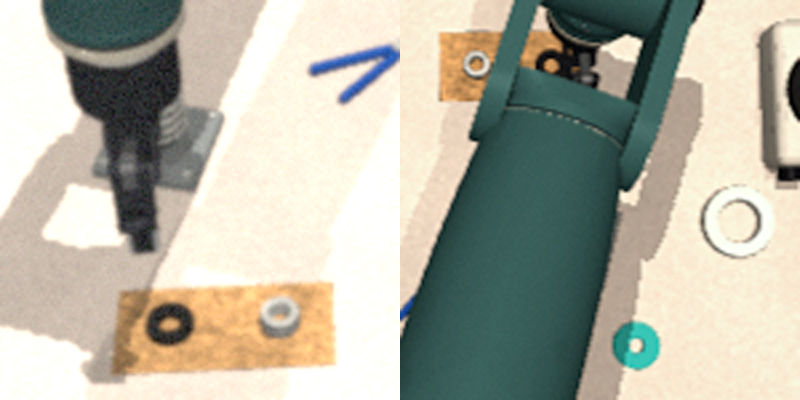

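Ring at left and collar at right on the mat, both fine. Next is the top reel (z 68–80).

Request:
servo_tool(motion=[[[0,-20,4,0],[-2,-60,4,0],[-4,-105,4,0],[-6,-150,4,0],[-7.5,-190,4,0],[-8.2,-214,4,0],[-8.2,-215.6,4,0],[-8.2,-215.6,4,0],[-8.2,-215.6,4,0]]])

```text
t: 13.5
tcp_pos: [0.4538, -0.2324, 0.1294]
orientation: [-180.0, -0.0, 92.5]
contact_force: [-0.3, 0.3, 0.4]
finger_gap: 0.998
```

```bash
python3 -c "
from h import *
go(.4548,-.2331,.067,YAW)"
```

```text
t 13.5 tool mm [-0.8  1.  62.4] turn rad -0.0029 F [-0.3  0.3  0.4] gap 0.998 ori [-1.7997e+02 -2.0000e-02  9.2530e+01]
```

Request:
servo_tool(motion=[[[-0.5,0.5,20,0],[-0.5,0.5,45,0],[-0.5,0.5,58,0],[-0.5,0.5,62.5,0],[-0.5,0.5,62.5,0],[-0.5,0.5,62.5,0]]])

```text
t: 14.1
tcp_pos: [0.4543, -0.2332, 0.0682]
orientation: [180.0, 0.0, 92.5]
contact_force: [-0.1, -0.8, -0.0]
finger_gap: 1.002
```

Request:
servo_tool(motion=[[[0,0,0,0],[0,0,0,0],[0,0,0,0],[0,0,0,0],[0,0,0,0],[0,0,0,0],[0,0,0,0]]], fingers=1, grip_force=50)

```text
t: 14.8
tcp_pos: [0.4543, -0.2332, 0.0688]
orientation: [179.9, 0.1, 92.5]
contact_force: [-3.3, 1.4, 10.7]
finger_gap: 0.627
```

```bash
python3 -c "
from h import *
im=read_camera('scene')[:,:,::-1];u=proj('scene',(*SP,.09)).astype(int);crop(bright(im),u[0]-50,u[1]-40,100,80,7,f'pics/p8.png')"
```

```text
(no output)
```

View pics/p8.png

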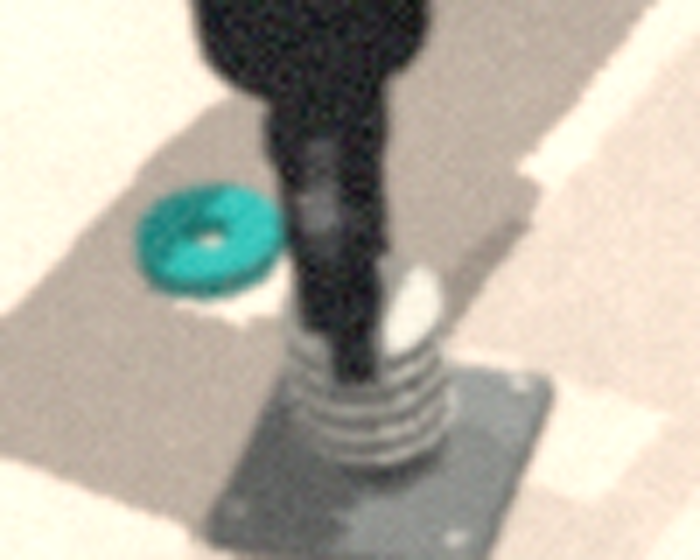

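Request:
servo_tool(motion=[[[0,0,-8,0],[0,0,-20,0],[0,0,-35,0],[0,0,-50,0],[0,0,-64,0],[0,0,-70,0],[0,0,-70,0]]])

```text
t: 15.55
tcp_pos: [0.4542, -0.2332, 0.1385]
orientation: [179.9, 0.1, 92.5]
contact_force: [0.1, -0.1, -1.8]
finger_gap: 0.624
```

```bash
python3 -c "
from h import *
go(.5319,.1006,.12,YAW)
im=read_camera('scene')[:,:,::-1];u=proj('scene',(*SP,.09)).astype(int);crop(bright(im),u[0]-50,u[1]-50,100,80,7,f'pics/p9.png')"
```

```text
t 15.55 tool mm [330.1  92.3  18.3] turn rad -0.0032 F [ 0.1 -0.1 -1.8] gap 0.624 ori [1.7992e+02 5.0000e-02 9.2520e+01]
```

View pics/p9.png

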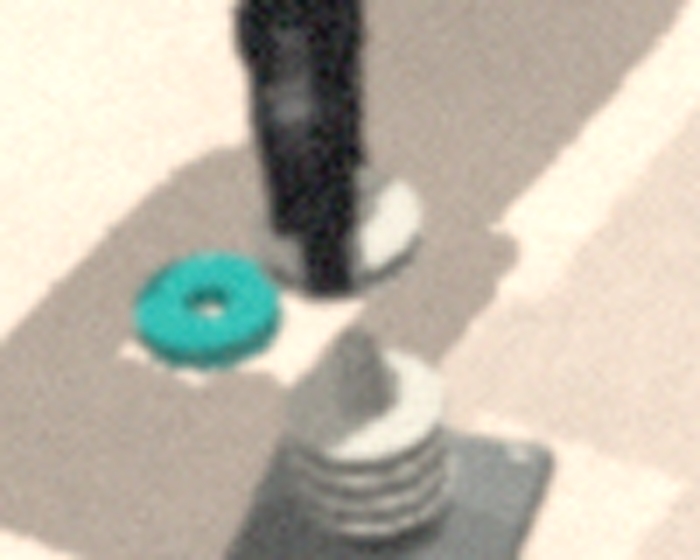

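One reel (reel_d) is up and three remain. Moving it over the empty cell next to the end reel.

Request:
servo_tool(motion=[[[15,5,0,0],[50,14,0,0],[90,25,0,0],[130,36,0,0],[172,48,0,0],[214,60,5,0],[255,71,10,0],[290,81,15,0],[315,88,18,0],[330,92,18,0]]])

```text
t: 16.6
tcp_pos: [0.5308, 0.1025, 0.1179]
orientation: [-179.9, 0.0, 92.6]
contact_force: [-0.4, 0.0, -1.8]
finger_gap: 0.627
```

Request:
servo_tool(motion=[[[0,0,10,0],[0,0,35,0],[0,0,60,0],[0,0,70,0],[0,0,70,0],[0,0,70,0]]])

```text
t: 17.2
tcp_pos: [0.5315, 0.1003, 0.0501]
orientation: [180.0, 0.0, 92.5]
contact_force: [0.8, -0.3, -0.1]
finger_gap: 0.625
```

```bash
python3 -c "
from h import *
go(.5319,.1006,.0135,YAW)
s=state()['tcp_pos'];print(s)
im=read_camera('scene')[:,:,::-1];crop(bright(im),270,130,170,120,4.5,f'pics/p10.png')
im=read_camera('top')[:,:,::-1];crop(bright(im),115,140,150,90,5,f'pics/p10t.png')"
```

```text
t 17.2 tool mm [ 0.3  0.4 36.6] turn rad -0.0037 F [ 0.8 -0.3 -0.1] gap 0.625 ori [179.97   0.    92.49]
[0.53153327 0.10026123 0.05010411]
```

View pics/p10.png

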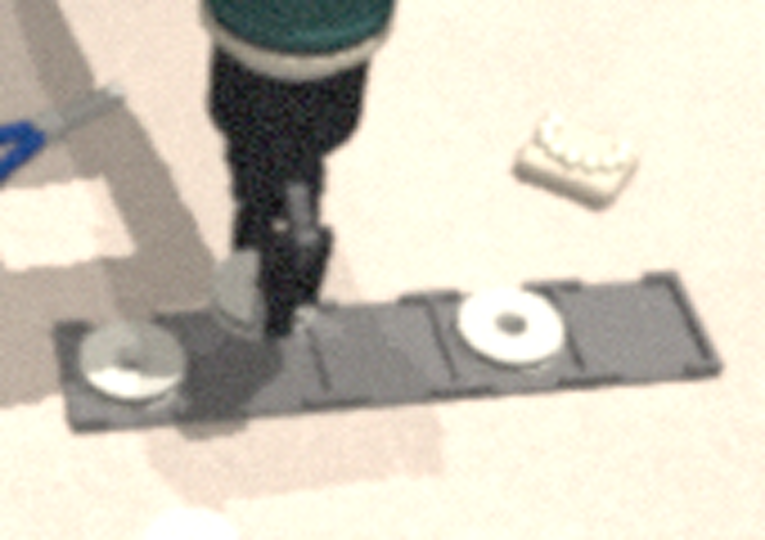

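View pics/p10t.png

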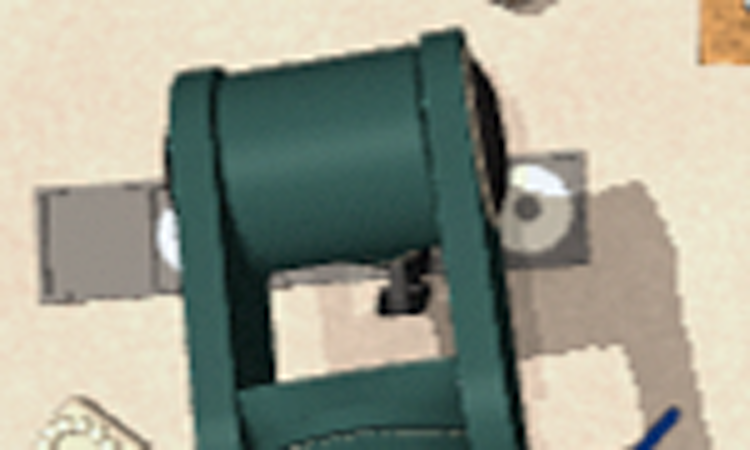

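Run:
```python
from h import *
im=cv2.imread('pics/p10.png')
s=np.array([.5315,.1003,.0501])
a=np.linspace(0,2*np.pi,60)
for dz,c in ((-.001,(0,0,255)),(.011,(255,0,0))):
    P=[proj('scene',(s[0]+.0285*np.cos(t),s[1]+.0285*np.sin(t),s[2]+dz)) for t in a]
    P=(np.array(P)-[270,130])*4.5
    cv2.polylines(im,[P.astype(np.int32)],True,c,1)
crop(im,130,180,330,220,2.4,'pics/p11.png')
```

```text
(no output)
```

View pics/p11.png

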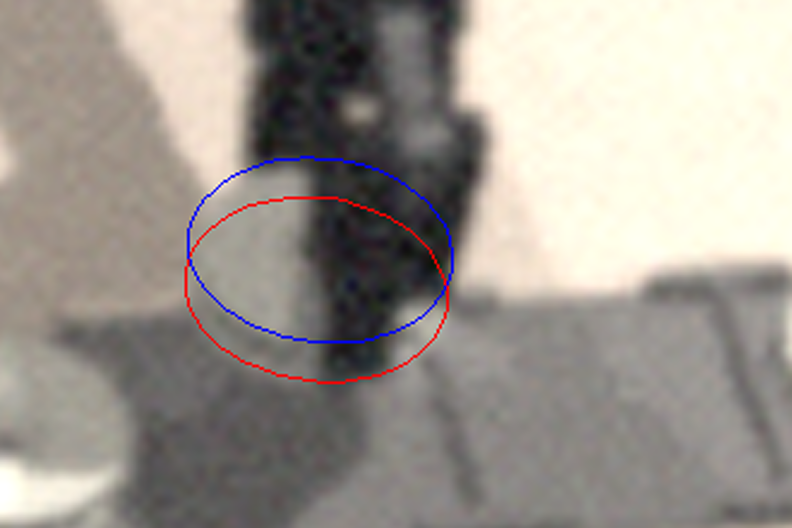

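Outline fits a level reel. Lower it in.

Request:
servo_tool(motion=[[[0.3,0.4,15,0],[0.3,0.4,28,0],[0.3,0.4,36,0],[0.3,0.4,40,0],[0.3,0.4,42,0],[0.3,0.4,43.5,0],[0.3,0.4,43.5,0]]])

```text
t: 18.0
tcp_pos: [0.5317, 0.1011, 0.0059]
orientation: [180.0, -0.0, 92.5]
contact_force: [-0.1, -0.3, -0.4]
finger_gap: 0.625
```

Request:
servo_tool(motion=[[[0,0,1,0],[0,0,1,0]]])

```text
t: 18.2
tcp_pos: [0.5317, 0.1011, 0.005]
orientation: [180.0, -0.0, 92.5]
contact_force: [0.4, 0.3, -1.3]
finger_gap: 0.627
```

Request:
servo_tool(motion=[[[0,0,1,0],[0,0,1,0]]])

```text
t: 18.4
tcp_pos: [0.5318, 0.1011, 0.0048]
orientation: [180.0, -0.0, 92.5]
contact_force: [-5.9, -1.2, 10.9]
finger_gap: 0.625
```

Request:
servo_tool(motion=[[[0,0,0.7,0],[0,0,0.7,0]]])

```text
t: 18.6
tcp_pos: [0.5318, 0.1011, 0.0047]
orientation: [180.0, -0.0, 92.5]
contact_force: [-12.3, -1.4, 19.5]
finger_gap: 0.626
```

Request:
servo_tool(motion=[[[0,0,-1.2,0],[0,0,-1.2,0],[0,0,-1.2,0],[0,0,-1.2,0],[0,0,-1.2,0],[0,0,-20,0],[0,0,-50,0],[0,0,-90,0],[0,0,-128,0],[0,0,-130,0]]], fingers=-1)

```text
t: 19.6
tcp_pos: [0.5334, 0.1013, 0.1385]
orientation: [179.6, -0.0, 92.5]
contact_force: [0.9, 0.3, 1.0]
finger_gap: 0.996
```

```bash
python3 -c "
from h import *
go(.4548,-.2331,.132,YAW)
im=read_camera('scene')[:,:,::-1];cv2.imwrite('pics/p12.png',cv2.resize(bright(im),(800,600)))"
```

```text
t 19.6 tool mm [-330.7  -93.3    5.6] turn rad -0.0031 F [0.9 0.3 1. ] gap 0.996 ori [ 1.7959e+02 -4.0000e-02  9.2520e+01]
```

View pics/p12.png

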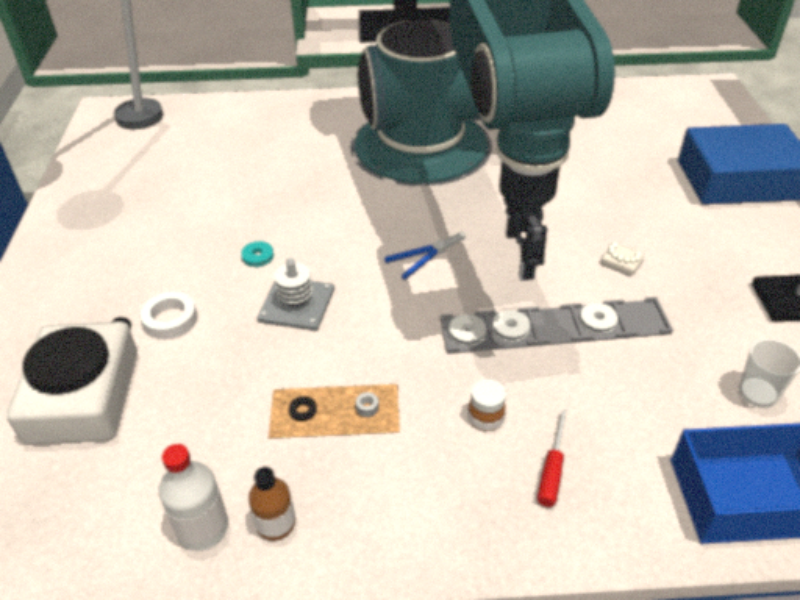

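```bash
python3 -c "
from h import *
im=read_camera('scene')[:,:,::-1];a=crop(bright(im),270,180,110,55,7,'pics/p13.png');crop(bright(im),155,155,65,60,10,'pics/p13s.png')
im=read_camera('top')[:,:,::-1];crop(bright(im),275,175,65,60,10,'pics/p13t.png')
cv2.imwrite('pics/p13b.png',cv2.resize(np.hstack([cv2.imread('pics/p13s.png'),cv2.imread('pics/p13t.png')]),(780,360)))"
```

```text
(no output)
```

View pics/p13.png

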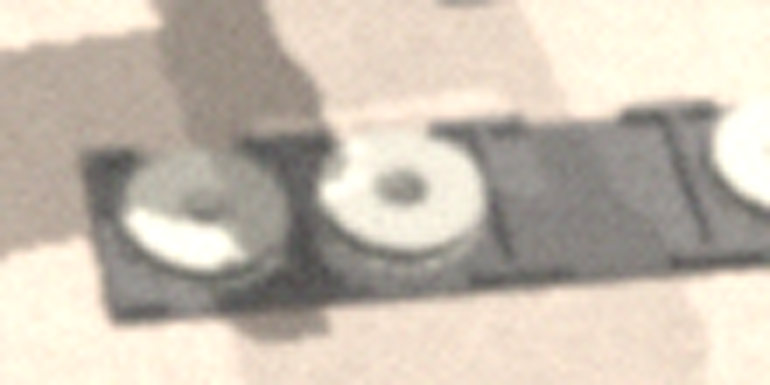

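View pics/p13b.png

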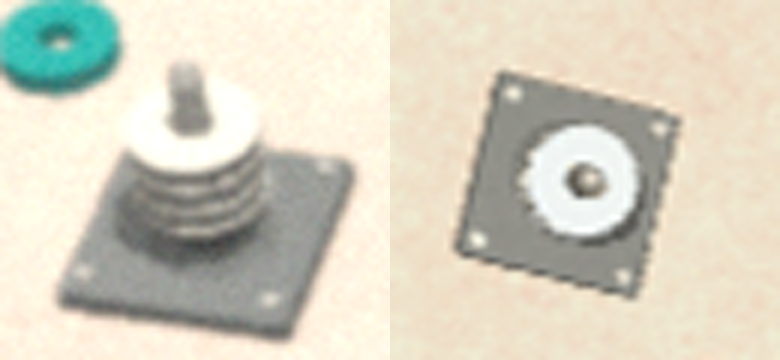

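Reel_d lies in its cell. Now reel_c (z 56–68).

Request:
servo_tool(motion=[[[-15,-5,2,0],[-52,-15,4,0],[-97,-27,5,0],[-142,-40,5,0],[-187,-53,5,0],[-232,-65,5,0],[-272,-77,5,0],[-305,-86,5,0],[-325,-92,5,0],[-331,-93.3,5,0]]])

```text
t: 20.75
tcp_pos: [0.4513, -0.2357, 0.1266]
orientation: [-179.9, -0.1, 92.4]
contact_force: [0.2, 0.9, 0.4]
finger_gap: 1.0
```

Request:
servo_tool(motion=[[[0,0,0,0],[0,0,0,0]]])

```text
t: 20.95
tcp_pos: [0.4527, -0.2331, 0.1274]
orientation: [-180.0, -0.0, 92.5]
contact_force: [0.8, 0.5, 0.9]
finger_gap: 0.999
```

```bash
python3 -c "
from h import *
go(.4548,-.2331,.056,YAW)"
```

```text
t 20.95 tool mm [-0.1  2.1 71.4] turn rad -0.003 F [0.8 0.5 0.9] gap 0.999 ori [-1.7996e+02 -4.0000e-02  9.2530e+01]
```

Request:
servo_tool(motion=[[[0,2,20,0],[0,2,45,0],[0,2,65,0],[0,2,71,0],[0,2,71,0],[0,2,71,0]]])

```text
t: 21.55
tcp_pos: [0.4555, -0.2335, 0.0581]
orientation: [179.9, 0.0, 92.6]
contact_force: [0.2, -0.9, 0.4]
finger_gap: 1.001
```

Request:
servo_tool(motion=[[[0,0,0,0],[0,0,0,0],[0,0,0,0],[0,0,0,0],[0,0,0,0],[0,0,0,0],[0,0,0,0]]], fingers=1, grip_force=50)

```text
t: 22.25
tcp_pos: [0.4555, -0.2339, 0.0584]
orientation: [179.9, 0.0, 92.5]
contact_force: [-1.6, 1.3, 9.0]
finger_gap: 0.617
```

Request:
servo_tool(motion=[[[0,0,-8,0],[0,0,-20,0],[0,0,-35,0],[0,0,-50,0],[0,0,-66,0],[0,0,-80,0],[0,0,-82,0],[0,0,-82,0]]])

```text
t: 23.05
tcp_pos: [0.455, -0.2337, 0.1395]
orientation: [180.0, 0.0, 92.5]
contact_force: [-0.7, 0.7, -1.4]
finger_gap: 0.613
```

```bash
python3 -c "
from h import *
go(.5286,.1695,.12,YAW)
im=read_camera('scene')[:,:,::-1];u=proj('scene',(*SP,.09)).astype(int);crop(bright(im),u[0]-50,u[1]-50,100,80,7,f'pics/p14.png')"
```

```text
t 23.05 tool mm [399.6  91.2  19.4] turn rad -0.0031 F [-0.7  0.7 -1.4] gap 0.613 ori [1.7997e+02 2.0000e-02 9.2520e+01]
```

View pics/p14.png

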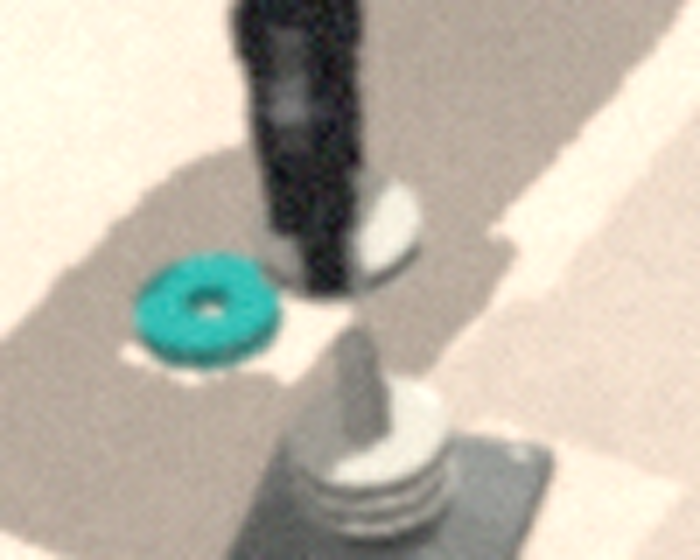

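Request:
servo_tool(motion=[[[15,4,0,0],[55,13,0,0],[100,23,0,0],[145,33,0,0],[190,43,0,0],[235,54,0,0],[280,64,5,0],[325,74,10,0],[365,83,15,0],[388,89,18,0]]])

```text
t: 24.1
tcp_pos: [0.5259, 0.1614, 0.1198]
orientation: [-179.9, -0.0, 92.6]
contact_force: [0.6, -0.5, 0.3]
finger_gap: 0.618
```

Request:
servo_tool(motion=[[[11.6,2.2,2,0],[11.6,2.2,15,0],[11.6,2.2,40,0],[11.6,2.2,65,0],[11.6,2.2,71,0],[11.6,2.2,71,0],[11.6,2.2,71,0]]])

```text
t: 24.8
tcp_pos: [0.5289, 0.1692, 0.0511]
orientation: [179.9, -0.0, 92.5]
contact_force: [0.2, 0.2, 0.1]
finger_gap: 0.613
```

```bash
cat >> h.py <<'E'
def reelview(fn,zb,x0=270,y0=130):
    im=bright(read_camera('scene')[:,:,::-1]);s=state()['tcp_pos'];u=proj('scene',s).astype(int)
    x0,y0=u[0]-45,u[1]-35
    im=cv2.resize(im[y0:y0+70,x0:x0+90],None,fx=8,fy=8,interpolation=cv2.INTER_CUBIC)
    a=np.linspace(0,2*np.pi,60)
    for dz,c in ((zb,(0,0,255)),(zb+.012,(255,0,0))):
        P=np.array([proj('scene',(s[0]+.0285*np.cos(t),s[1]+.0285*np.sin(t),s[2]+dz)) for t in a])
        cv2.polylines(im,[((P-[x0,y0]+.5)*8).astype(np.int32)],True,c,1)
    cv2.imwrite(fn,im)
E
python3 -c "
from h import *
go(.5286,.1695,.0064,YAW);reelview('pics/p15.png',-.0024)"
```

```text
t 24.8 tool mm [ 0.3 -0.3 44.7] turn rad -0.0038 F [0.2 0.2 0.1] gap 0.613 ori [ 1.7994e+02 -1.0000e-02  9.2480e+01]
```

View pics/p15.png

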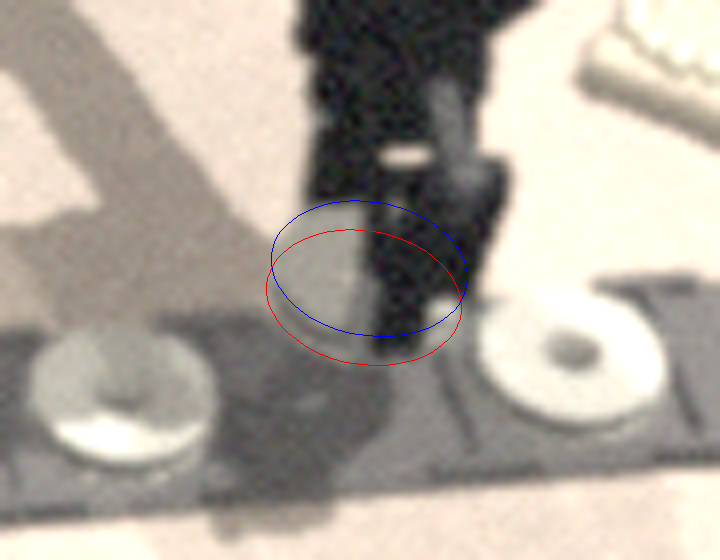

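Request:
servo_tool(motion=[[[0.3,0,15,0],[0.3,0,28,0],[0.3,0,36,0],[0.3,0,40,0],[0.3,0,42,0],[0.3,0,43.5,0],[0.3,0,43.5,0]]])

```text
t: 25.55
tcp_pos: [0.5286, 0.17, 0.0068]
orientation: [180.0, -0.0, 92.5]
contact_force: [0.1, -0.3, 0.3]
finger_gap: 0.616
```

Request:
servo_tool(motion=[[[0,0,1,0],[0,0,1,0]]])

```text
t: 25.75
tcp_pos: [0.5288, 0.17, 0.0065]
orientation: [180.0, -0.0, 92.5]
contact_force: [-3.8, -1.2, 7.1]
finger_gap: 0.616
```

Request:
servo_tool(motion=[[[0,0,1,0],[0,0,1,0]]])

```text
t: 25.95
tcp_pos: [0.5288, 0.17, 0.0064]
orientation: [180.0, -0.0, 92.5]
contact_force: [-10.8, -3.7, 19.3]
finger_gap: 0.615
```

Request:
servo_tool(motion=[[[0,0,-1.2,0],[0,0,-1.2,0],[0,0,-1.2,0],[0,0,-1.2,0],[0,0,-1.2,0],[0,0,-20,0],[0,0,-50,0],[0,0,-90,0],[0,0,-125,0],[0,0,-128,0]]], fingers=-1)

```text
t: 26.95
tcp_pos: [0.5301, 0.1703, 0.1376]
orientation: [179.6, -0.1, 92.5]
contact_force: [0.4, 0.4, -0.3]
finger_gap: 1.0
```

```bash
python3 -c "
from h import *
go(.4548,-.2331,.132,YAW)
im=read_camera('scene')[:,:,::-1];cv2.imwrite('pics/p16.png',cv2.resize(bright(im)[130:320,100:460],(800,422)))"
```

```text
t 26.95 tool mm [-399.7  -93.     4.4] turn rad -0.0031 F [ 0.4  0.4 -0.3] gap 1.0 ori [ 1.7964e+02 -8.0000e-02  9.2520e+01]
```

View pics/p16.png

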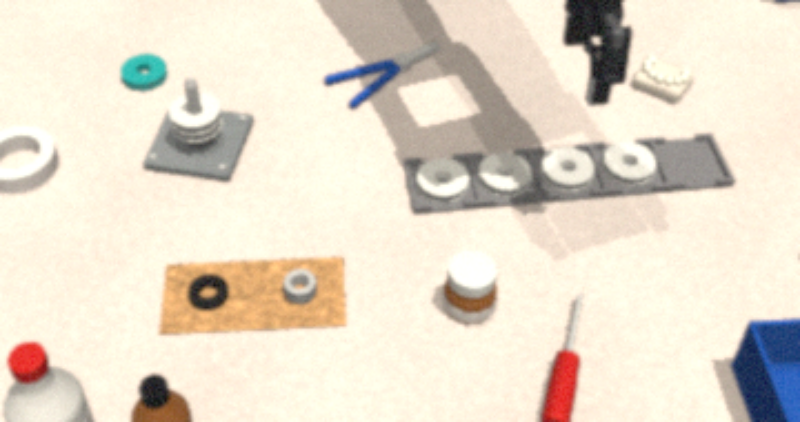

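Four cells are filled and two reels remain on the spindle. Going back for reel_b (z 44–56).

Request:
servo_tool(motion=[[[-15,-4,2,0],[-57,-14,4,0],[-103,-25,4,0],[-150,-36,4,0],[-196,-47,4,0],[-242,-58,4,0],[-288,-69,4,0],[-332,-79,4,0],[-368,-87,4,0],[-390,-91,4,0]]])

```text
t: 28.0
tcp_pos: [0.4527, -0.2262, 0.1267]
orientation: [-179.9, -0.1, 92.4]
contact_force: [0.7, 0.3, 0.2]
finger_gap: 0.998
```

Request:
servo_tool(motion=[[[-9.7,-2,0,0],[-9.7,-2,0,0],[-9.7,-2,0,0]]])

```text
t: 28.3
tcp_pos: [0.4529, -0.2328, 0.1278]
orientation: [-180.0, -0.0, 92.5]
contact_force: [-0.8, 0.1, -0.4]
finger_gap: 1.002
```

```bash
python3 -c "
from h import *
go(.4548,-.2331,.044,YAW)"
```

```text
t 28.3 tool mm [-0.4  2.  83.8] turn rad -0.0031 F [-0.8  0.1 -0.4] gap 1.002 ori [-1.7995e+02 -5.0000e-02  9.2530e+01]
```

Request:
servo_tool(motion=[[[0,1.5,20,0],[0,1.5,45,0],[0,1.5,68,0],[0,1.5,80,0],[0,1.5,84,0],[0,1.5,84,0],[0,1.5,84,0]]])

```text
t: 29.0
tcp_pos: [0.4552, -0.2335, 0.0457]
orientation: [179.9, 0.0, 92.5]
contact_force: [-0.1, 1.0, -0.4]
finger_gap: 1.001
```

Request:
servo_tool(motion=[[[0,0,0,0],[0,0,0,0],[0,0,0,0],[0,0,0,0],[0,0,0,0],[0,0,0,0],[0,0,0,0]]], fingers=1, grip_force=50)

```text
t: 29.7
tcp_pos: [0.455, -0.2337, 0.046]
orientation: [179.9, 0.0, 92.5]
contact_force: [-3.2, 2.0, 11.7]
finger_gap: 0.625
```

Request:
servo_tool(motion=[[[0,0,-8,0],[0,0,-20,0],[0,0,-38,0],[0,0,-56,0],[0,0,-75,0],[0,0,-90,0],[0,0,-95,0],[0,0,-95,0]]])

```text
t: 30.5
tcp_pos: [0.4548, -0.2336, 0.1403]
orientation: [179.9, 0.0, 92.5]
contact_force: [0.1, -0.3, -1.4]
finger_gap: 0.619
```

```bash
python3 -c "
from h import *
go(.5221,.3073,.12,YAW)
im=read_camera('scene')[:,:,::-1];u=proj('scene',(*SP,.09)).astype(int);crop(bright(im),u[0]-50,u[1]-50,100,80,7,f'pics/p17.png')"
```

```text
t 30.5 tool mm [537.4  91.   20.1] turn rad -0.0031 F [ 0.1 -0.3 -1.4] gap 0.619 ori [1.7995e+02 4.0000e-02 9.2520e+01]
```

View pics/p17.png

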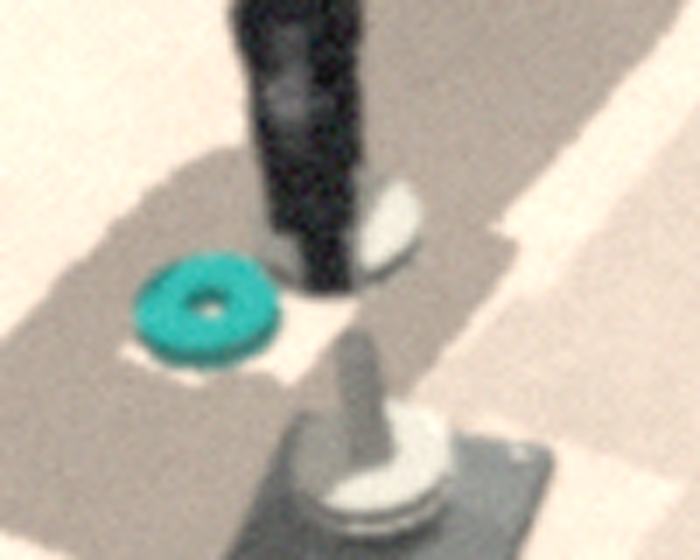

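Request:
servo_tool(motion=[[[15,3,0,0],[55,10,0,0],[100,17,0,0],[145,25,0,0],[190,32,0,0],[235,40,0,0],[280,47,0,0],[325,55,0,0],[370,63,0,0],[415,70,0,0]]])

```text
t: 31.55
tcp_pos: [0.5054, 0.1868, 0.1388]
orientation: [-179.9, 0.0, 92.5]
contact_force: [0.7, -0.5, -0.9]
finger_gap: 0.622
```

Request:
servo_tool(motion=[[[45,8,0,0],[85,14,10,0],[110,18,15,0],[122.4,21,20,0],[122.4,21,30,0],[122.4,21,55,0],[122.4,21,78,0],[122.4,21,90,0],[122.4,21,90,0],[122.4,21,90,0]]])

```text
t: 32.55
tcp_pos: [0.5222, 0.3071, 0.0503]
orientation: [180.0, -0.0, 92.5]
contact_force: [0.3, -0.5, -0.5]
finger_gap: 0.622
```

```bash
python3 -c "
from h import *
go(.5221,.3073,.006,YAW);reelview('pics/p18.png',-.002)"
```

```text
t 32.55 tool mm [ 0.2 -0.1 44.3] turn rad -0.0037 F [ 0.3 -0.5 -0.5] gap 0.622 ori [ 1.7997e+02 -1.0000e-02  9.2490e+01]
```

View pics/p18.png

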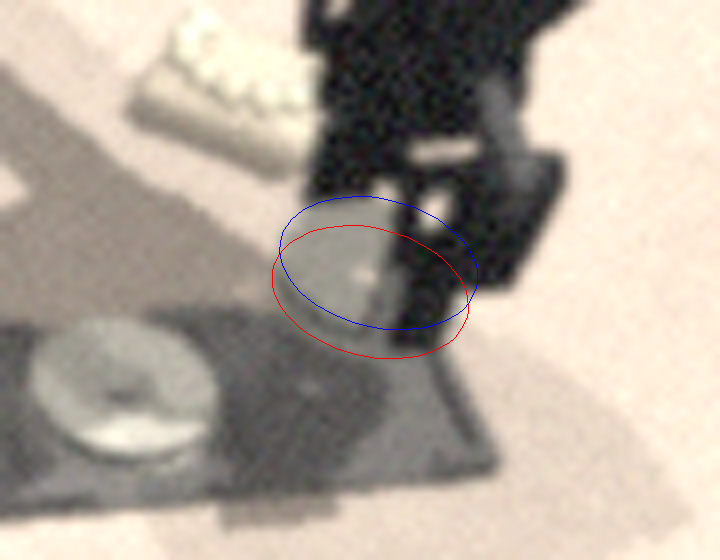

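Request:
servo_tool(motion=[[[0.2,0,15,0],[0.2,0,28,0],[0.2,0,36,0],[0.2,0,40,0],[0.2,0,42,0],[0.2,0,43.5,0],[0.2,0,43.5,0]]])

```text
t: 33.3
tcp_pos: [0.5221, 0.3077, 0.0064]
orientation: [180.0, -0.0, 92.5]
contact_force: [-1.5, -0.6, -0.6]
finger_gap: 0.624
```

Request:
servo_tool(motion=[[[0,0,1,0],[0,0,1,0]]])

```text
t: 33.5
tcp_pos: [0.5222, 0.3078, 0.0061]
orientation: [180.0, -0.0, 92.5]
contact_force: [-2.8, -2.1, 6.3]
finger_gap: 0.623
```

Request:
servo_tool(motion=[[[0,0,1,0],[0,0,1,0]]])

```text
t: 33.7
tcp_pos: [0.5222, 0.3079, 0.006]
orientation: [180.0, -0.0, 92.5]
contact_force: [-8.9, -4.3, 18.0]
finger_gap: 0.621
```

Request:
servo_tool(motion=[[[0,0,-1.2,0],[0,0,-1.2,0],[0,0,-1.2,0],[0,0,-1.2,0],[0,0,-1.2,0],[0,0,-20,0],[0,0,-50,0],[0,0,-90,0],[0,0,-125,0],[0,0,-130,0]]], fingers=-1)

```text
t: 34.7
tcp_pos: [0.5233, 0.3084, 0.1391]
orientation: [179.7, -0.2, 92.5]
contact_force: [-0.1, -0.2, -0.6]
finger_gap: 1.001
```

Request:
servo_tool(motion=[[[-30,-10,-20,0],[-60,-40,-20,0],[-60,-80,-20,0],[-60,-100,-20,0],[-60,-100,-20,0]]])

```text
t: 35.2
tcp_pos: [0.4229, 0.2431, 0.1539]
orientation: [180.0, -0.0, 92.6]
contact_force: [0.8, 0.9, -0.1]
finger_gap: 0.995
```

```bash
python3 -c "
from h import *
go(.669,-.215,.13,YAW)
for n in ('scene','top'):
  im=read_camera(n)[:,:,::-1];cv2.imwrite(f'pics/r19{n}.png',im);b=bright(im)
  x,y=(100,130) if n=='scene' else (105,115)
  w,h=(360,190) if n=='scene' else (290,130)
  cv2.imwrite(f'pics/p19{n}.png',cv2.resize(b[y:y+h,x:x+w],(800,800*h//w)))"
```

```text
t 35.2 tool mm [-468.6  225.5   23.8] turn rad -0.0026 F [ 0.8  0.9 -0.1] gap 0.995 ori [ 1.7999e+02 -2.0000e-02  9.2550e+01]
```

View pics/p19scene.png

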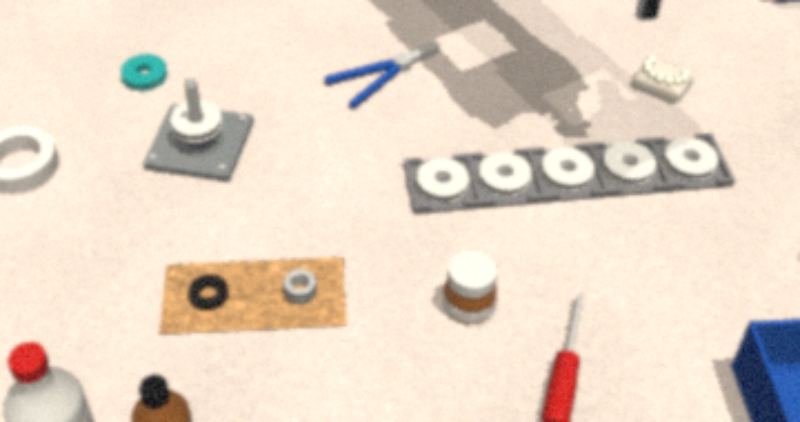

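View pics/p19top.png

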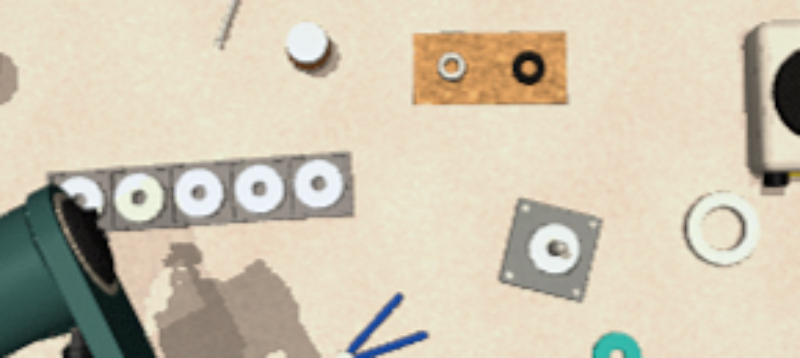

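All five cells are filled and the ring and collar are undisturbed. I'll measure the ring, collar, spindle and reel centres precisely.

Run:
```python
from h import *
np.set_printoptions(precision=4,suppress=True)
t=bright(cv2.imread('pics/r19top.png'));s=bright(cv2.imread('pics/r19scene.png'))
crop(t,255,125,60,35,8,'pics/a.png');crop(s,170,240,85,45,8,'pics/b.png');crop(s,160,155,50,60,8,'pics/c.png');crop(t,285,185,45,45,8,'pics/d.png');
L=[cv2.imread(f'pics/{k}.png') for k in 'abcd']
C=np.zeros((580,1100,3),np.uint8);C[:280,:480]=L[0];C[:480,490:890]=L[2];C[290:290+0]=0
O=np.zeros((580,1100,3),np.uint8)
cv2.imwrite('pics/e1.png',np.vstack([np.pad(L[0],((0,0),(0,200),(0,0))),L[1]]))
cv2.imwrite('pics/e2.png',np.hstack([L[2],np.pad(L[3],((0,120),(0,0),(0,0)))]))
# reel bore/centroid by hough
for n,im in (('scene',s),('top',t)):
    g=cv2.cvtColor(im,cv2.COLOR_BGR2GRAY);
```

```text
(no output)
```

View pics/e1.png

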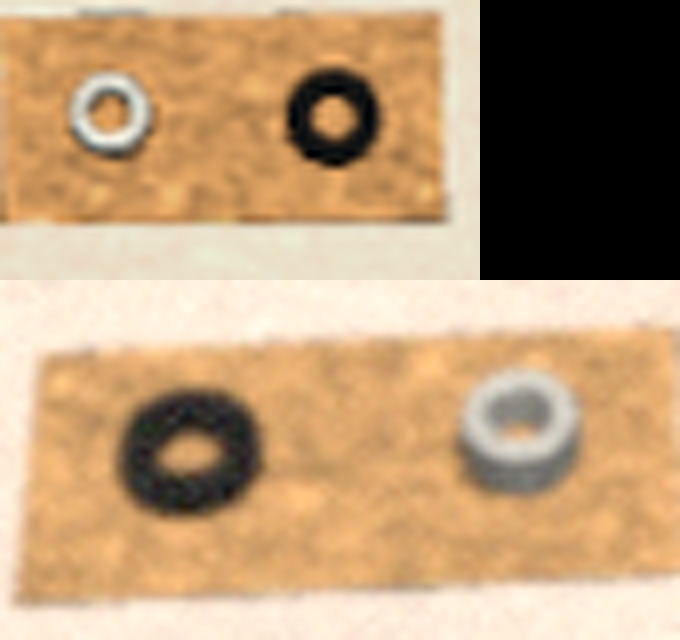

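View pics/e2.png

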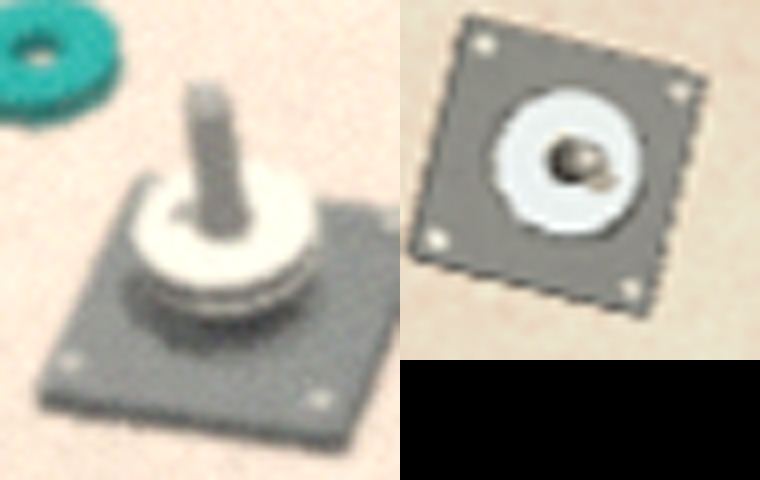

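Run:
```python
from h import *
np.set_printoptions(precision=4,suppress=True)
f=lambda U,V,x,y:((U+.5)/8-.5+x,(V+.5)/8-.5+y)
print('ring top',unproj('top',*f(333,117,255,125),.012),'scene',unproj('scene',*f(190,167,170,240),.012), 'pred', [ (proj('scene',(.6685,-.2149,.012))-[170,240]+.5)*8])
print('collar top',unproj('top',*f(110,112,255,125),.020),'scene',unproj('scene',*f(521,134,170,240),.020))
print('spindle tip scene',unproj('scene',*f(207,90,160,155),.099),'top',unproj('top',*f(188,154,285,185),.1))
print('screws',np.mean([unproj('top',*f(u-400,v,285,185),.012) for u,v in((485,44),(679,91),(632,289),(437,239))],0))
print('plate',np.mean([unproj('top',*f(u-400,v,285,185),.012) for u,v in((468,15),(708,78),(648,319),(411,256))],0))
# screws scene (3 visible): opposite pair
print('scr scene', np.mean([unproj('scene',*f(u,v,160,155),.012) for u,v in((68,362),(390,219))],0))
```

```text
ring top [ 0.6673 -0.2143  0.012 ] scene [ 0.6699 -0.2145  0.012 ] pred [array([189.2737, 163.5448])]
collar top [ 0.6697 -0.1242  0.02  ] scene [ 0.6708 -0.124   0.02  ]
spindle tip scene [ 0.455  -0.2329  0.099 ] top [ 0.4558 -0.2329  0.1   ]
screws [ 0.4543 -0.2339  0.012 ]
plate [ 0.4538 -0.234   0.012 ]
scr scene [ 0.4502 -0.2355  0.012 ]
```

Request:
servo_tool(motion=[[[-10,5,0,0],[-50,24,0,0],[-92,45,0,0],[-134,65,0,0],[-176,85,0,0],[-218,105,0,0],[-260,125,0,0],[-302,145,0,0],[-344,165,0,0],[-385,185,0,0]]])

```text
t: 36.3
tcp_pos: [0.6273, -0.1366, 0.1532]
orientation: [-180.0, -0.0, 92.5]
contact_force: [-0.3, 1.4, 0.9]
finger_gap: 0.998
```

Request:
servo_tool(motion=[[[-42,20,0,0],[-70,34,5,0],[-83.6,40.5,15,0],[-83.6,40.5,25,0],[-83.6,40.5,25,0],[-83.6,40.5,25,0]]])

```text
t: 36.9
tcp_pos: [0.6701, -0.2141, 0.1288]
orientation: [-180.0, -0.0, 92.6]
contact_force: [0.3, 0.1, 0.5]
finger_gap: 0.999
```

```bash
python3 -c "
from h import *
go(.6686,-.2145,.0055,YAW)"
```

```text
t 36.9 tool mm [ -0.4  -1.5 123.3] turn rad -0.0024 F [0.3 0.1 0.5] gap 0.999 ori [-1.7996e+02 -3.0000e-02  9.2560e+01]
```

Request:
servo_tool(motion=[[[-0.4,-1,25,0],[-0.4,-1,55,0],[-0.4,-1,80,0],[-0.4,-1,85,0],[-0.4,-1,85,0]]])

```text
t: 37.4
tcp_pos: [0.6694, -0.2147, 0.0445]
orientation: [-180.0, -0.0, 92.6]
contact_force: [0.7, -0.1, 0.1]
finger_gap: 0.998
```

```bash
python3 -c "
from h import *
go(.6686,-.2145,.0058,YAW)
im=read_camera('scene')[:,:,::-1];crop(bright(im),160,210,100,75,8,'pics/p20.png')"
```

```text
t 37.4 tool mm [ 0.2 -0.8 38.7] turn rad -0.0023 F [ 0.7 -0.1  0.1] gap 0.998 ori [-1.7998e+02 -1.0000e-02  9.2570e+01]
```

View pics/p20.png

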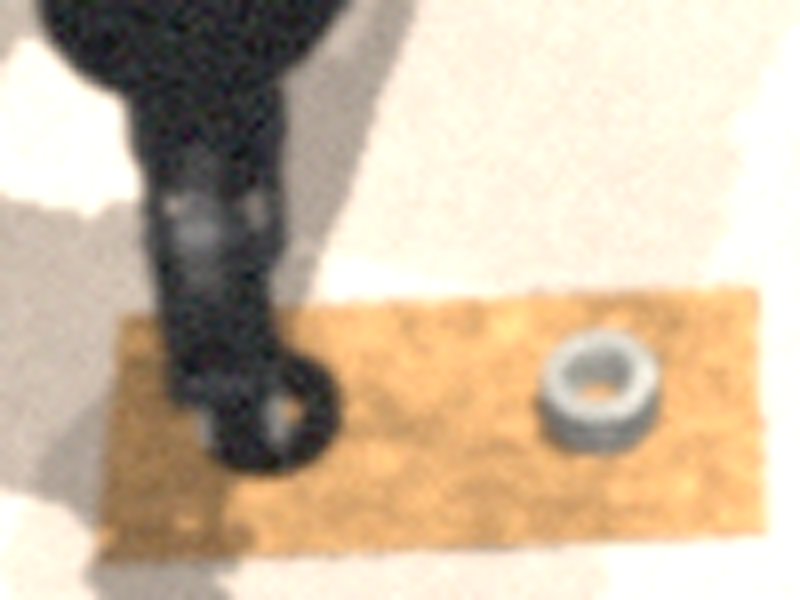

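Request:
servo_tool(motion=[[[0.2,-0.4,15,0],[0.2,-0.4,30,0],[0.2,-0.4,37,0],[0.2,-0.4,38.7,0],[0.2,-0.4,38.7,0]]])

```text
t: 37.95
tcp_pos: [0.669, -0.2152, 0.005]
orientation: [-180.0, -0.0, 92.5]
contact_force: [-0.3, 0.3, -0.8]
finger_gap: 1.0
```

Request:
servo_tool(motion=[[[0,0,0,0],[0,0,0,0],[0,0,0,0],[0,0,0,0],[0,0,0,0],[0,0,0,0],[0,0,0,0],[0,0,0,0]]], fingers=1, grip_force=60)

```text
t: 38.75
tcp_pos: [0.6695, -0.2153, 0.0065]
orientation: [179.9, 0.0, 92.5]
contact_force: [-1.9, 1.2, 7.0]
finger_gap: 0.422
```

Request:
servo_tool(motion=[[[0,0,-15,0],[0,0,-45,0],[0,0,-85,0],[0,0,-120,0],[0,0,-130,0],[0,0,-130,0]]])

```text
t: 39.35
tcp_pos: [0.6698, -0.2154, 0.1382]
orientation: [179.8, 0.1, 92.5]
contact_force: [0.1, -0.3, -0.6]
finger_gap: 0.419
```

```bash
python3 -c "
from h import *
go(.4550,-.2331,.13,YAW)
im=read_camera('scene')[:,:,::-1];crop(bright(im),160,180,100,75,8,'pics/p21.png')"
```

```text
t 39.35 tool mm [  -8.2 -215.4    7.5] turn rad -0.0031 F [ 0.1 -0.3 -0.6] gap 0.419 ori [1.7981e+02 8.0000e-02 9.2520e+01]
```

View pics/p21.png

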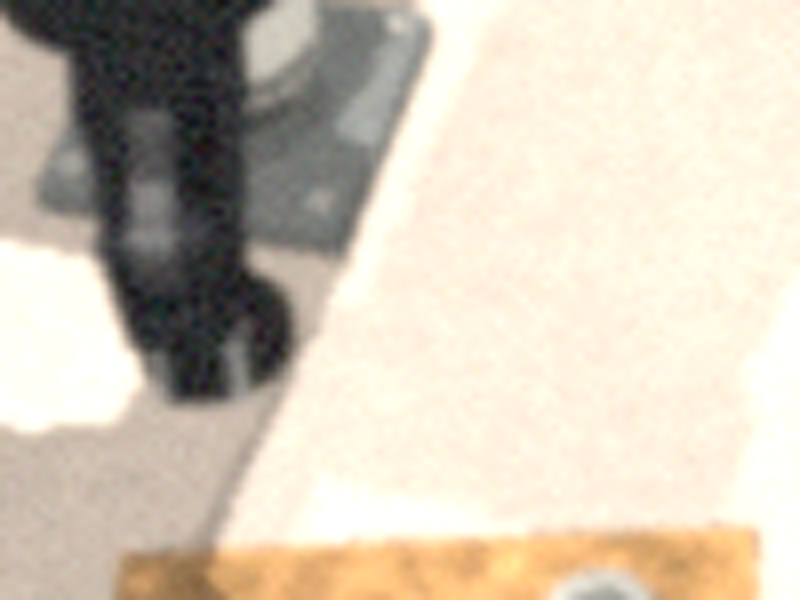

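Request:
servo_tool(motion=[[[0,-15,0,0],[-2,-50,0,0],[-4,-90,0,0],[-6,-130,2,0],[-7,-170,4,0],[-8,-200,6,0],[-8.8,-214.5,7,0],[-8.8,-215.4,7.5,0],[-8.8,-215.4,7.5,0],[-8.8,-215.4,7.5,0]]])

```text
t: 40.4
tcp_pos: [0.4552, -0.2334, 0.1276]
orientation: [-180.0, -0.0, 92.5]
contact_force: [0.7, -0.3, -0.6]
finger_gap: 0.423
```

```bash
cat >> h.py <<'E'
def held(fn,r,zb,h,off=(0,0),S=9):
    im0=bright(read_camera('scene')[:,:,::-1]);s=state()['tcp_pos'];u=proj('scene',(s[0],s[1],s[2]-.02)).astype(int)
    x0,y0=u[0]-40,u[1]-28
    im=cv2.resize(im0[y0:y0+60,x0:x0+80],None,fx=S,fy=S,interpolation=cv2.INTER_CUBIC)
    a=np.linspace(0,2*np.pi,60)
    def c(cx,cy,z,r,col):
        P=np.array([proj('scene',(cx+r*np.cos(t),cy+r*np.sin(t),z)) for t in a])
        cv2.polylines(im,[((P-[x0,y0]+.5)*S).astype(np.int32)],True,col,1)
    c(s[0]+off[0],s[1]+off[1],s[2]+zb,r,(0,0,255));c(s[0]+off[0],s[1]+off[1],s[2]+zb+h,r,(255,0,0))
    for z in (.093,.056): c(.455,-.2331,z,.007,(0,160,0))
    cv2.imwrite(fn,im)
E
python3 -c "
from h import *
go(.4550,-.2338,.105,YAW);held('pics/p22.png',.02,-.0045,.01,(0,.0008))"
```

```text
t 40.4 tool mm [-0.4 -0.2 22.6] turn rad -0.0028 F [ 0.7 -0.3 -0.6] gap 0.423 ori [-1.7999e+02 -2.0000e-02  9.2540e+01]
```

View pics/p22.png

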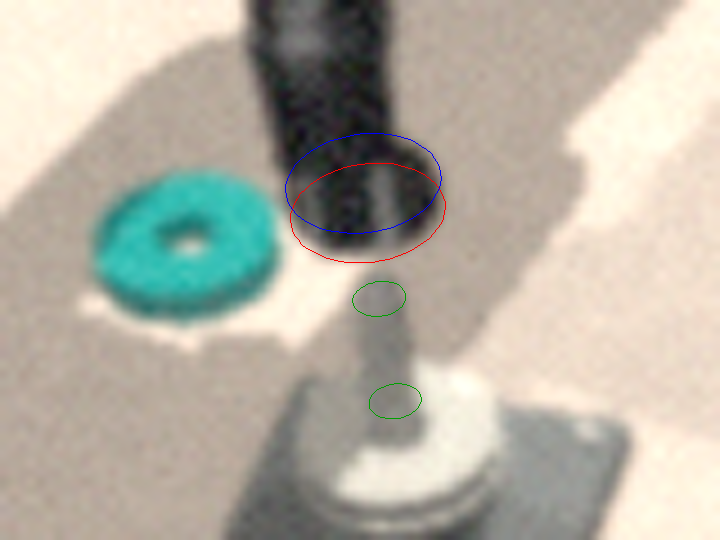

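Request:
servo_tool(motion=[[[-0.4,0,10,0],[-0.4,0,19,0],[-0.4,0,24,0],[-0.4,0,28,0],[-0.4,0,28,0]]])

```text
t: 40.95
tcp_pos: [0.4541, -0.2337, 0.0992]
orientation: [-180.0, -0.0, 92.5]
contact_force: [-0.5, -0.2, -0.3]
finger_gap: 0.421
```

Request:
servo_tool(motion=[[[0,0.4,4,0],[0,0.4,8,0],[0,0.4,11,0],[0,0.4,11,0]]])

```text
t: 41.35
tcp_pos: [0.4546, -0.2338, 0.0884]
orientation: [-180.0, -0.0, 92.5]
contact_force: [0.4, 0.4, -0.4]
finger_gap: 0.422
```

```bash
python3 -c "
from h import *
go(.4550,-.2338,.0605,YAW);held('pics/p23.png',.02,-.0045,.01,(0,.0008))"
```

```text
t 41.35 tool mm [-0.1  0.5 27.9] turn rad -0.0031 F [ 0.4  0.4 -0.4] gap 0.422 ori [-1.7997e+02 -2.0000e-02  9.2520e+01]
```

View pics/p23.png

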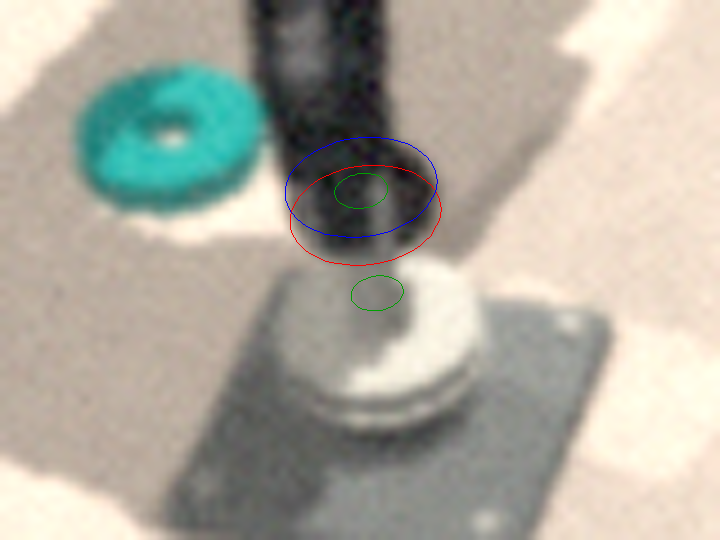

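The ring is over the spindle with no contact force. Continuing down to the reel top at 44 mm, so contact is expected at TCP of about 0.0485.

Request:
servo_tool(motion=[[[0,0.3,8,0],[0,0.3,18,0],[0,0.3,27,0],[0,0.3,34,0],[0,0.3,37,0],[0,0.3,38,0],[0,0.3,38,0]]])

```text
t: 42.1
tcp_pos: [0.4551, -0.2339, 0.051]
orientation: [180.0, 0.0, 92.5]
contact_force: [0.0, 0.0, -0.5]
finger_gap: 0.418
```

Request:
servo_tool(motion=[[[0,0,1,0],[0,0,1,0]]])

```text
t: 42.3
tcp_pos: [0.4551, -0.2339, 0.0501]
orientation: [180.0, 0.0, 92.5]
contact_force: [-0.5, 0.8, 0.2]
finger_gap: 0.419
```

Request:
servo_tool(motion=[[[0,0,1,0],[0,0,1,0]]])

```text
t: 42.5
tcp_pos: [0.455, -0.2338, 0.0489]
orientation: [180.0, 0.0, 92.5]
contact_force: [-0.1, -0.1, 0.6]
finger_gap: 0.42
```

Request:
servo_tool(motion=[[[0,0,1,0],[0,0,1,0]]])

```text
t: 42.7
tcp_pos: [0.4551, -0.2339, 0.0484]
orientation: [180.0, 0.0, 92.5]
contact_force: [-3.8, 1.7, 6.8]
finger_gap: 0.42
```

Request:
servo_tool(motion=[[[0,0,0.7,0],[0,0,0.7,0]]])

```text
t: 42.9
tcp_pos: [0.4552, -0.2339, 0.0484]
orientation: [180.0, 0.0, 92.5]
contact_force: [-7.2, 4.3, 14.5]
finger_gap: 0.418
```

Request:
servo_tool(motion=[[[0,0,-1,0],[0,0,-1,0],[0,0,-1,0],[0,0,-1,0],[0,0,-1,0],[0,0,-20,0],[0,0,-45,0],[0,0,-75,0],[0,0,-90,0],[0,0,-90,0]]], fingers=-1)

```text
t: 43.9
tcp_pos: [0.4558, -0.2343, 0.1391]
orientation: [179.8, 0.1, 92.5]
contact_force: [-0.1, -0.2, 0.1]
finger_gap: 1.003
```

```bash
python3 -c "
from h import *
go(.6703,-.1242,.13,YAW)
im=read_camera('scene')[:,:,::-1];cv2.imwrite('pics/r24.png',im);cv2.imwrite('pics/p24.png',cv2.resize(bright(im)[140:290,120:320],(800,600)))"
```

```text
t 43.9 tool mm [100.5 219.1   9.5] turn rad -0.0031 F [-0.1 -0.2  0.1] gap 1.003 ori [1.7984e+02 1.0000e-01 9.2520e+01]
```

View pics/p24.png

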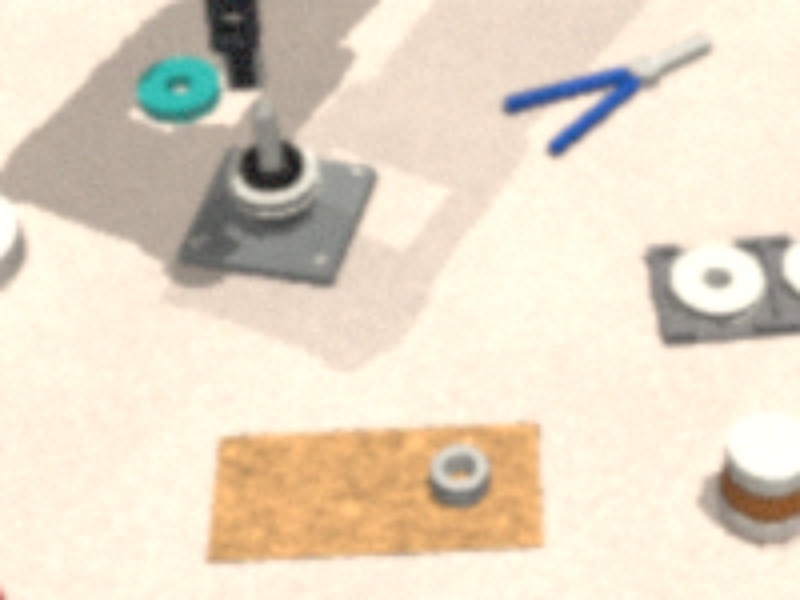

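The ring is home and the collar hasn't moved. Now the collar.

Request:
servo_tool(motion=[[[8,18,0,0],[25,55,0,0],[43,95,0,0],[61,135,0,0],[79,172,4,0],[93,203,8,0],[100.5,219,12,0],[100.5,219,30,0],[100.5,219,60,0],[100.5,219,85,0]]])

```text
t: 44.95
tcp_pos: [0.6678, -0.1239, 0.0484]
orientation: [-179.8, -0.0, 92.5]
contact_force: [-0.5, 0.9, 0.1]
finger_gap: 0.999
```

Request:
servo_tool(motion=[[[0,0,0,0],[0,0,0,0],[0,0,0,0]]])

```text
t: 45.25
tcp_pos: [0.6697, -0.1242, 0.0534]
orientation: [179.9, 0.0, 92.5]
contact_force: [1.3, -0.1, 0.3]
finger_gap: 0.996
```

```bash
python3 -c "
from h import *
go(.6703,-.1242,.0075,YAW)
im=read_camera('scene')[:,:,::-1];crop(bright(im),190,210,100,75,8,'pics/p25.png')"
```

```text
t 45.25 tool mm [-0.1  0.6 45.9] turn rad -0.0035 F [ 1.3 -0.1  0.3] gap 0.996 ori [1.7992e+02 2.0000e-02 9.2500e+01]
```

View pics/p25.png

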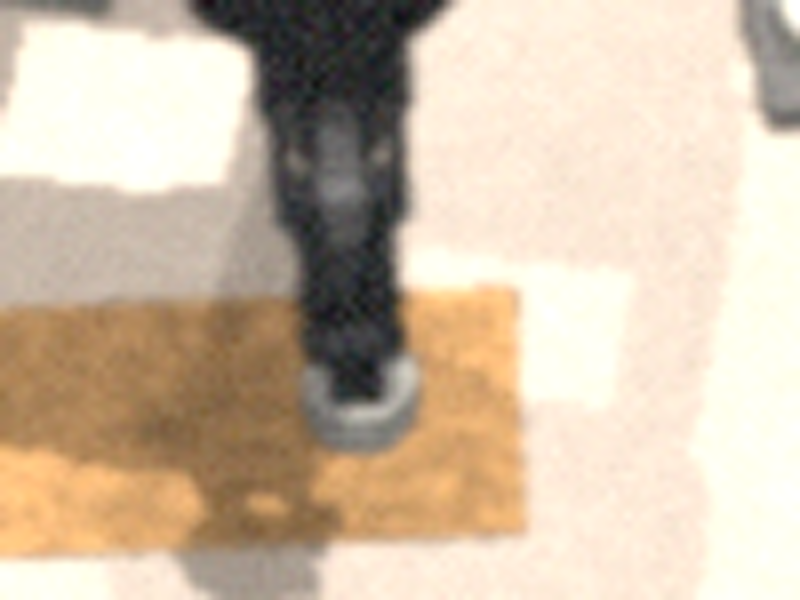

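Request:
servo_tool(motion=[[[0,0.4,15,0],[0,0.4,32,0],[0,0.4,43,0],[0,0.4,46,0],[0,0.4,46,0]]])

```text
t: 45.8
tcp_pos: [0.6694, -0.1237, 0.0052]
orientation: [-179.9, -0.0, 92.5]
contact_force: [0.5, -1.2, -0.6]
finger_gap: 1.001
```

Request:
servo_tool(motion=[[[0,0,0,0],[0,0,0,0],[0,0,0,0],[0,0,0,0],[0,0,0,0],[0,0,0,0],[0,0,0,0],[0,0,0,0]]], fingers=1, grip_force=60)

```text
t: 46.6
tcp_pos: [0.6702, -0.1238, 0.0071]
orientation: [179.9, 0.0, 92.5]
contact_force: [-0.8, 0.5, 4.9]
finger_gap: 0.348
```

Request:
servo_tool(motion=[[[0,0,-15,0],[0,0,-45,0],[0,0,-85,0],[0,0,-120,0],[0,0,-130,0],[0,0,-130,0]]])

```text
t: 47.2
tcp_pos: [0.6705, -0.1239, 0.1389]
orientation: [179.8, 0.1, 92.5]
contact_force: [0.5, 1.0, -1.3]
finger_gap: 0.348
```

```bash
python3 -c "
from h import *
go(.4550,-.2332,.13,YAW)
held('pics/p26.png',.016,-.006,.018)"
```

```text
t 47.2 tool mm [ -99.7 -220.1    8.3] turn rad -0.0031 F [ 0.5  1.  -1.3] gap 0.348 ori [1.7981e+02 5.0000e-02 9.2520e+01]
```

View pics/p26.png

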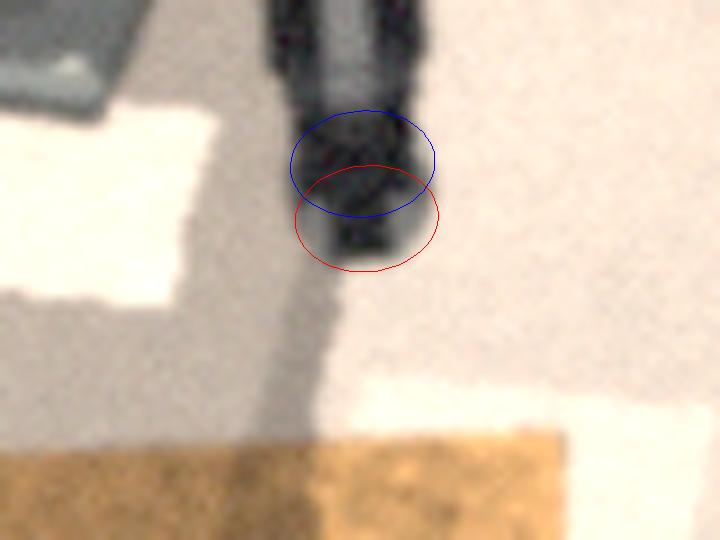

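Request:
servo_tool(motion=[[[-8,-18,0,0],[-25,-55,0,0],[-43,-95,0,0],[-61,-135,0,0],[-78,-172,2,0],[-91,-202,4,0],[-99.5,-219,7,0],[-99.7,-220,8,0],[-99.7,-220,8,0],[-99.7,-220,8,0]]])

```text
t: 48.25
tcp_pos: [0.4547, -0.2326, 0.1275]
orientation: [-180.0, -0.0, 92.5]
contact_force: [-0.3, 0.0, -0.7]
finger_gap: 0.346
```

```bash
python3 -c "
from h import *
go(.4550,-.2331,.105,YAW)
held('pics/p27.png',.016,-.005,.018)"
```

```text
t 48.25 tool mm [-0.5  0.3 22.5] turn rad -0.0027 F [-0.3  0.  -0.7] gap 0.346 ori [-1.7995e+02 -4.0000e-02  9.2540e+01]
```

View pics/p27.png

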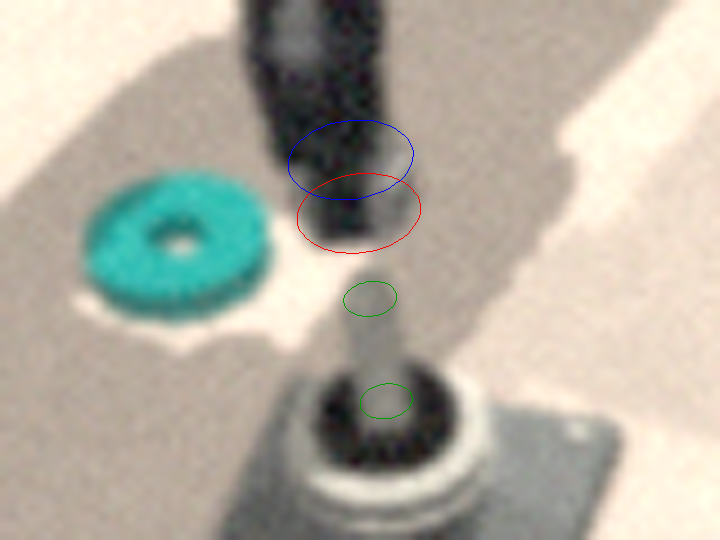

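Request:
servo_tool(motion=[[[-0.2,0.3,10,0],[-0.2,0.3,18,0],[-0.2,0.3,23,0],[-0.2,0.3,27,0],[-0.2,0.3,27,0]]])

```text
t: 48.8
tcp_pos: [0.4545, -0.2331, 0.1004]
orientation: [-180.0, -0.0, 92.5]
contact_force: [0.2, 1.2, -1.3]
finger_gap: 0.349
```

Request:
servo_tool(motion=[[[0,0,4,0],[0,0,8,0],[0,0,10,0],[0,0,10,0]]])

```text
t: 49.2
tcp_pos: [0.4546, -0.2332, 0.0909]
orientation: [-180.0, -0.0, 92.5]
contact_force: [0.1, -0.0, -1.3]
finger_gap: 0.349
```

Request:
servo_tool(motion=[[[0,0,6,0],[0,0,14,0],[0,0,21,0],[0,0,26,0],[0,0,29,0],[0,0,30.5,0],[0,0,30.5,0]]])

```text
t: 49.9
tcp_pos: [0.4547, -0.2333, 0.0606]
orientation: [-180.0, -0.0, 92.5]
contact_force: [0.3, 0.9, -0.9]
finger_gap: 0.348
```

Request:
servo_tool(motion=[[[0,0,1,0],[0,0,1,0]]])

```text
t: 50.1
tcp_pos: [0.4548, -0.2333, 0.0598]
orientation: [180.0, 0.0, 92.5]
contact_force: [-0.5, -0.0, -1.0]
finger_gap: 0.347
```

Request:
servo_tool(motion=[[[0,0,1,0],[0,0,1,0]]])

```text
t: 50.3
tcp_pos: [0.4549, -0.2333, 0.0591]
orientation: [180.0, 0.0, 92.5]
contact_force: [-1.0, 1.0, 3.5]
finger_gap: 0.347
```

Request:
servo_tool(motion=[[[0,0,1,0],[0,0,1.3,0]]])

```text
t: 50.5
tcp_pos: [0.455, -0.2335, 0.0589]
orientation: [180.0, 0.0, 92.5]
contact_force: [-8.3, 4.3, 20.1]
finger_gap: 0.349
```

Request:
servo_tool(motion=[[[0,0,-1,0],[0,0,-1,0],[0,0,-1,0],[0,0,-1,0],[0,0,-1,0],[0,0,-1,0],[0,0,-25,0],[0,0,-60,0],[0,0,-100,0],[0,0,-120,0]]], fingers=-1)

```text
t: 51.5
tcp_pos: [0.4553, -0.2336, 0.1809]
orientation: [179.8, 0.1, 92.5]
contact_force: [0.1, 1.3, -0.5]
finger_gap: 1.001
```

Request:
servo_tool(motion=[[[-20,-5,-20,0],[-50,-20,-20,0],[-90,-30,-20,0],[-130,-30,-20,0],[-160,-30,-20,0],[-160,-30,-20,0],[-160,-30,-20,0]]])

```text
t: 52.2
tcp_pos: [0.4316, -0.3947, 0.1969]
orientation: [-180.0, -0.0, 92.5]
contact_force: [-0.3, 0.5, 0.7]
finger_gap: 1.0
```

Run:
```python
from h import *
s=state();print(s['t'],s['tcp_pos'])
for n in ('scene','top'):
  im=read_camera(n)[:,:,::-1];cv2.imwrite(f'pics/r30{n}.png',im);b=bright(im)
  cv2.imwrite(f'pics/p30{n}.png',cv2.resize(b,(800,600)))
im=bright(cv2.imread('pics/r30scene.png'));crop(im,145,145,90,70,8,'pics/p31.png');crop(im,270,175,170,65,4.6,'pics/p32.png')
crop(bright(cv2.imread('pics/r30top.png')),115,160,130,50,6,'pics/p33.png')
```

```text
52.2 [ 0.43157397 -0.39465531  0.19694571]
```

View pics/p30scene.png

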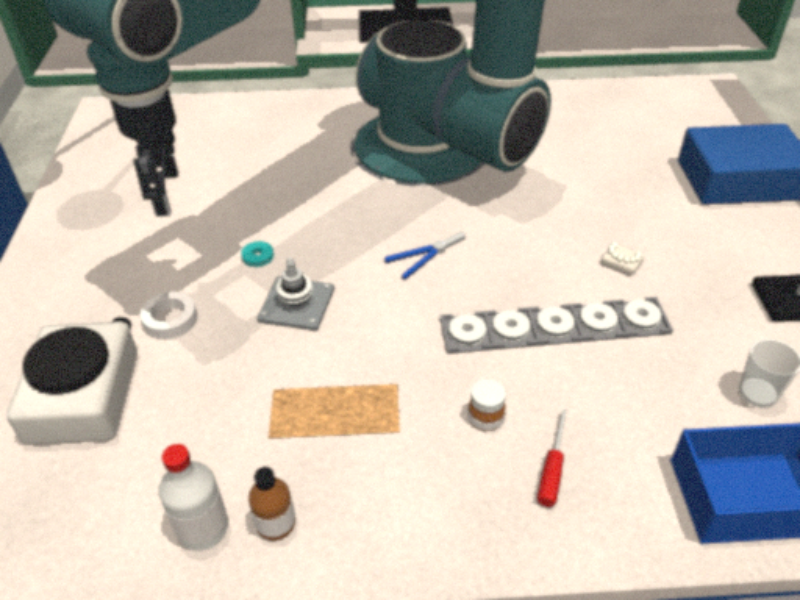

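View pics/p31.png

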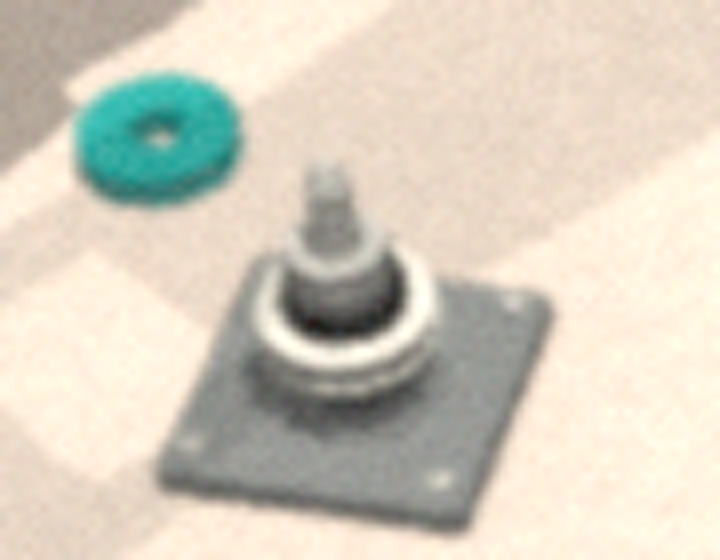

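View pics/p32.png

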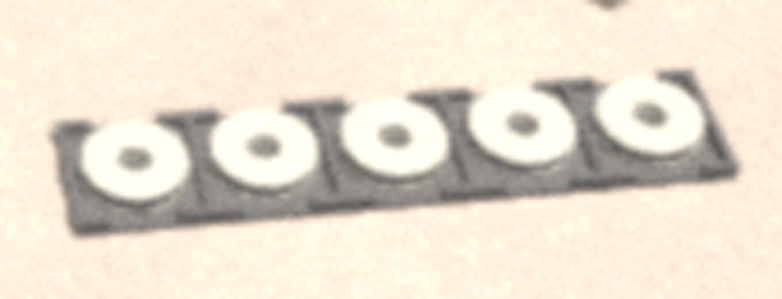

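View pics/p33.png

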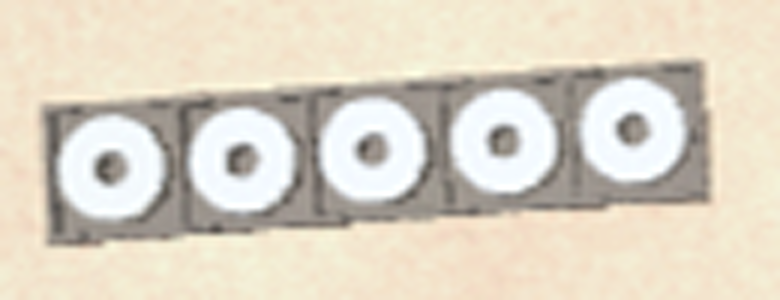

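Both views agree: five flat reels, one in each cell, and on the spindle one reel, then the ring, then the collar. The jar, tape roll and turquoise disc are where they were. Handing in.

```bash
python3 -c "
from workcell import *
print(hand_in())"
```

```text
the job is handed in; nothing more can be done
None
```

I filled the three empty tray cells with the top three reels from the spindle. I then put the brake ring and the collar back on top of the one reel left. I handed the job in at about 52 s of the 208 s limit.

- **Order:** the collar came off first, then the ring, and both were set on the mat. Reels d, c and b each went flat into an empty cell, then the ring went back on, then the collar.
- **Seating:** while being put back, the ring and the collar each stopped within 0.2 mm of the height calculated for fully home. Both were pressed on lightly there, with readings of 14.5 N for the ring and 20 N for the collar.
- **Last pictures:** both cameras show five evenly spaced, flat-looking reels in the tray. The scene camera shows the spindle carrying one reel, then the ring, then the collar. The two stock reels, the jar, the tape roll and the turquoise look-alike are where they were.
- **Checks that disagreed:** the scene camera showed held parts 1–3 mm higher than calculated, but the contact heights matched the calculated ones. I saw no grip slackening and nothing knocked aside, and no check failed.

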